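# Unclamp a bonded nest module and pack it in the rack

### The arm

A 6-joint arm with a two-finger parallel gripper is mounted at the origin on the work surface. World frame = base frame: x ahead of the robot, y to its left, z up, the work surface at z = 0. Lengths are in mm, angles in rad, forces in N, time in s.
With the tool pointing down it reaches from about 300 to 775 mm from the base axis. Payload 14.6 kg.
Tool frame: the origin (TCP) lies between the finger pads; the fingertips stand 22 mm ahead of it and the grasp point (between the pads) lies 3 mm ahead of it (manip.tcp_to_tips is the distance from the TCP to the fingertips, in mm); y points along the fingers, z is the direction in which the jaws open and shut, and the axes are right-handed (so a half turn about y gives the same grasp; the last joint's range is limited). The gripper opens to 94 mm and grips with 3 to 60 N. Pads are 16 mm wide; open, the fingers measure 119 mm over their backs; the gripper's body (75 mm by 177 mm) begins 78 mm behind the grasp point.
Start: joints at [1.079, 0.3, 1.521, -0, 1.321, -0.067], TCP at [226.672, 501.108, 227.446] pointing down, gripper open.
Joint ranges: [-3.03, 3.03], [-0.79, 2.21], [0.23, 2.52], [-1.04, 4.18], [0, 3.07], [-2.55, 2.55]. Speed limits (rad/s): [2.22, 2.22, 2.57, 3.14, 3.14, 3.14].

### API

Orientations are given as [roll, pitch, yaw] about the fixed x, y, z axes, in that order (R = Rz(yaw) Ry(pitch) Rx(roll)).
In Python, from cell import manip gives the robot as it stands.
- The arm moves only by the shell command python3 -m jog 'ROWS' [OPENING] [FORCE]. ROWS is JSON, one flat list of numbers, 6 for each row, row after row: the shift along the tool's x, y, z in mm, then the turn, a rotation vector about the tool's x, y, z in degrees. A call has 1 to 10 rows; each row is the pose to reach, as a shift and turn from the pose commanded when the call began, along the tool's axes at that moment; what a row does not reach only later rows make up. A row lasts 1/12 s, in which the tool goes at most 41.7 mm and 7.16 degrees, less where a joint would pass 70% of its speed; a pose out of reach is approached as far as the arm can. A call with a gripper value outside its range is refused whole. OPENING is the finger opening in mm, from 0 to 94, set as the call begins (- or left out, the last holds). The fingers move at their own pace and stop on an object; FORCE is the grip in N (left out, the last holds). Time passes only in rows, so rows that repeat a pose let the fingers close. It gives the time, the measured TCP pose, the force and the opening at its end, in the units of the state.
- manip.read_state(): the state, without advancing time (a new reading comes with each control period).
- manip.camera(name): name is "scene" or "side" or "wrist"; returns a dict with "img" (480x640x3 uint8, red, green, blue), "intrinsics" (3x3 intrinsics, pixels), "origin" and "orientation" of the camera in the world. Camera axes: x right, y down, z forward; pixel columns grow to the right and rows downward; lengths in mm; the calibration is good to about 2 mm. A picture is of the moment at which its call begins. There is no depth.
- manip.sign_off(): hands the job in, once; it reports no verdict.
Trained networks look in a picture, given as the dict that the camera call returned (one of the last four; its "shot" number tells which), for a name from the list of things; names that differ only in an ending like _2 or _b are one class to them, and where a whole thing is asked for, a point or a joint stands for the part that bears it (a point fixed in the world has none). Each returns a list of dicts, best first, with "score" (0 to 1); they miss things now and then, are a little off and sometimes report something else, mostly with a low value. They report only what shows in the picture. A call takes as long as a camera call.
- manip.masks_of(thing, picture): "pixels" (480x640 bool, what is visible of it) and "xy" ([column, row] in pixels, amid what is visible of it).
- manip.tip_of(thing, picture): "xy" ([column, row] in pixels: a listed point, or the origin of a listed thing).
The state is a dict: "clock": time; "joints": joint angles; "qd": joint speeds; "effort": joint torques, N m; "eef_pos": TCP position; "eef_rot": TCP orientation; "wrist_force": force on the tool from outside, world axes, zero at the start; "moment": the same for the moment, N m; "finger_gap": finger opening in mm.
Only numpy, scipy, OpenCV 4.12 (cv2) and the standard library are available. Lean on these libraries where they do the work, as an engineer would, in place of code of your own. Each camera call takes 0.05 s, during which the arm holds its last target.

### The job

First push the green-banded nest module, already standing in the white rack, up against the rack's red end stop. Then lift the yellow-knobbed ratchet pawl of the gluing clamp, slide the clamp bar fully back by its red handle, take out the blue-banded module, set it down in the middle of the cork mat and let go of it, so that you can take it again by its two ends, which the clamp jaws had covered. Held by its ends, lower it into the rack without dropping it and push it up against the first module, so that both stand flat, touching each other and the stop, and leave the other things on the desk where they are.

Things in the scene. Friction and masses are not known exactly. Their poses are not given: they have to be found in the camera images.
- clamp: Gluing clamp, fixed to the desk, works along its y axis. Origin: centre of the underside of its base plate, 80 (x) x 240 (y) x 12 mm high. Fixed black jaw at its -y end: 40 mm wide, face at y = -100 mm, top 50 mm above the desk. Moving black jaw: top 60 mm. Two pawl cheeks (x = +-13 to 20 mm, y = 49 to 61 mm) reach 56 mm above the desk.
- clamp_seat (a point): Centre of the clamped module's seat on the base plate, at clamp x = 0, y = -70 mm, 12 mm above the desk. The module's two ends (+-y) are against the jaws, its long sides (+-x) are free. The moving jaw's lip reaches 10 mm over the module's top, so it cannot be lifted out before the bar is back.
- clamp_bar (a joint): Clamp bar position in m: 0 clamped, 0.045 fully back; it slides towards the clamp's +y. About 3 N of friction; it stays where it is left. The pawl blocks it mechanically while down. The steel bar is 20 mm wide in x, its teeth's tops are 38 mm above the desk.
- bar_handle (a point): Red upright round handle on the clamp bar, 18 mm diameter, from 30 to 76 mm above the desk; this point lies on its axis 60 mm above the desk, at clamp x = 0, y = 105 mm when clamped, and moves with the bar.
- pawl (a joint): Pawl angle in rad: 0 down in the teeth, 1.2 fully up; clear of the teeth above about 0.3, lift it to 0.9 or so. A friction hinge: it needs about 2 N at the knob and stays where it is left.
- pawl_knob (a point): Centre of the yellow knob on the pawl: a cylinder 16 mm diameter, 24 mm long along the clamp's x axis, 62 mm above the desk when down. Its flat ends (facing clamp +-x) can be pinched from above and turn between the pads as the pawl swings.
- pawl_hinge (a point): Hinge axis of the pawl, parallel to the clamp's x axis, at clamp y = 55 mm, 46 mm above the desk. The knob lies 45 mm towards clamp -y and 16 mm above it when down, and swings up and towards +y about it.
- rack: White rack, fixed to the desk: a channel along its y axis, closed at both ends. Origin on its underside, mid-channel. Floor 6 mm thick, wall tops 48 mm above the desk; channel 50 mm wide (x = +-25 mm) and 210 mm long, from y = -105 mm (red stop) to +105 mm (end wall). Outside 62 mm wide, y = -115 to +111 mm.
- rack_stop (a point): Middle of the foot of the red end stop's inner face, at rack x = 0, y = -105 mm, 6 mm above the desk. Modules are pushed towards it, their y axes along the channel; there is no room for fingers at their long sides.
- module_a: Nest module with a blue band and a blue rim on top, white with a clear top, 44 (its x) x 60 (its y) x 40 mm high, 0.1 to 0.2 kg, origin at the centre of its underside. Starts clamped. Its ends face its +-y.
- module_b: Nest module with a green band and rim, same size and origin. Starts in the rack 20 to 60 mm short of the stop, its y axis along the channel.
- mat: Cork mat, fixed, 90 x 90 x 3 mm, origin at the centre of its underside.
- glue: Glue bottle, white, 36 mm diameter, 85 mm tall, origin at the centre of its underside. Leave it.
- squeeze: White squeeze bottle, 68 mm diameter, 165 mm tall, origin at the centre of its underside. Leave it.
- jar: Glass jar with a red cap, 64 mm diameter, 120 mm tall, origin at the centre of its underside. Leave it.
- dish: Flat clear dish, 64 mm diameter, 14 mm high, origin at the centre of its underside. Leave it.
- magnifier: Magnifying glass lying flat along its y: black handle to y = -65 mm, lens 61 mm across centred at y = +38 mm, 18 mm high. Origin on the desk under the neck. Leave it.
- tweezers: Steel tweezers lying along their y, 125 mm long, 12 mm wide, 4 mm high. Origin near their middle. Leave them.
- cup: Grey cup, 56 mm diameter, 60 mm tall, origin at the centre of its underside. Leave it.

How it is judged (in metres and radians):
On the way, in this order (a step that is already met when the one before it is completed fails the run):
1. the green-banded module is up against the red stop (within 4 mm) while the other is still clamped (y of module_b in the frame of rack below -0.071 m and value of joint clamp_bar below 0.008 m), for 0.1 s.
2. the pawl is lifted by more than 0.5 rad, the bar still forward (value of joint pawl above 0.5 rad and value of joint clamp_bar below 0.008 m), for 0.1 s.
3. the clamp bar is slid back by more than 35 mm (value of joint clamp_bar above 0.035 m), for 0.1 s.
4. the blue-banded module stands on the cork mat, its middle within 35 mm of the mat's, released (horizontal distance between module_a and mat below 0.035 m and contact force between module_a and mat above 0.3 N and contact force between module_a and the fingers below 0.05 N and linear speed of module_a below 0.02 m/s and angle between module_a's own z axis and vertical below 0.1 rad), for 0.1 s.
At the end, for the whole second after the job is handed in: Both modules stand flat on the rack's floor at rest: the green-banded one within 4 mm of the red stop, the blue-banded one beside it along the channel with a gap of at most 5 mm and its centre within 6 mm of its place (y of module_b in the frame of rack below -0.071 m and z of each of module_b, module_a in the frame of rack below 0.01 m and angle between each of module_b, module_a's own z axis and vertical below 0.1 rad and y of module_a in the frame of rack between -0.02 and -0.009 m and horizontal distance between module_a and module_b below 0.065 m and x of module_a in the frame of rack between -0.006 and 0.006 m and angle between the y axis of module_a and the y axis of rack, either way round below 0.12 rad and linear speed of each of module_a, module_b below 0.01 m/s); the robot touches nothing.
It fails at once if the blue-banded module is let fall (faster than 0.6 m/s out of the fingers) (linear speed of module_a above 0.6 m/s and contact force between module_a and the fingers below 0.05 N).
It fails at once if a bystander (bottle, jar, dish, magnifier, tweezers or cup) is moved by more than 30 mm (distance of any of glue, squeeze, jar, dish, magnifier, tweezers, cup from where it was at the start of the episode above 0.03 m).
It also fails if it takes over 72 s, if anything falls off the work surface, if the arm or the gripper's body presses on something with over 40 N, if the wrist force passes 120 N, or if a joint passes its speed limit or range.

## Working session

There is one attempt and no reset: what is moved stays moved. The work goes in short steps, Python scripts to look and compute and a shell command to move; the robot and the scene stay as the last step left them, time stands still between calls to the robot, and variables do not carry over. Pictures are saved under pics/ and viewed, and the job is handed in when it is done.

```bash
ls; mkdir -p pics; python3 - <<'E'
from cell import manip
import cv2
s=manip.read_state()
print(s)
for n in ["scene","side","wrist"]:
    c=manip.camera(n)
    print(n,c["origin"],c["orientation"],c["intrinsics"],c["shot"])
    cv2.imwrite(f"pics/{n}0.png",c["img"][:,:,::-1])
E
```

```text
pics
{'clock': 0.0, 'joints': array([ 1.07940158e+00,  3.00494136e-01,  1.52155465e+00,  7.15801916e-06,
        1.32066783e+00, -6.65998077e-02]), 'qd': array([ 0.00048327, -0.00021766,  0.00125203,  0.00168825, -0.00076969,
       -0.00061163]), 'effort': array([-3.44643711e-03, -5.31796467e+01, -3.52734804e+01,  7.07520708e-02,
        2.43296177e-02, -1.45466074e-04]), 'eef_pos': array([226.57113199, 500.92386534, 226.88485334]), 'eef_rot': array([-1.57191733e+00,  8.17180661e-05, -4.24796761e-01]), 'wrist_force': array([-0.10050622,  0.39526065,  0.12105018]), 'moment': array([ 0.01033722, -0.03926983, -0.0128883 ]), 'finger_gap': 94.17813186807292}
scene [1152.83274353  311.1237849   630.35724813] [-2.30545675 -0.01259565  2.10178746] [[451.81310368   0.         322.90160696]
 [  0.         451.81310368 243.41918318]
 [  0.           0.           1.        ]] 1
side [569.27015682 615.3813522  708.65113851] [-2.35633683  0.01251117 -3.11662886] [[474.95788194   0.         321.81127613]
 [  0.         474.95788194 243.19655665]
 [  0.           0.           1.        ]] 2
wrist [167.05380425 529.66509378 384.21185634] [2.91145831e+00 2.42174813e-03 1.14670262e+00] [[361.16018577   0.         320.24010005]
 [  0.         361.16018577 241.04191914]
 [  0.           0.           1.        ]] 3
```

View pics/scene0.png

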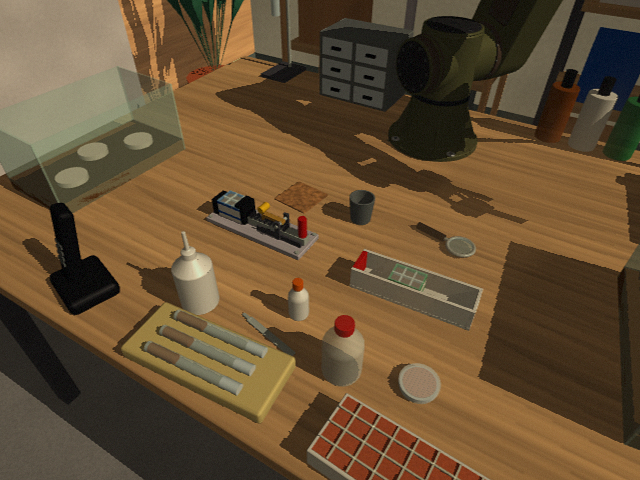

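View pics/side0.png

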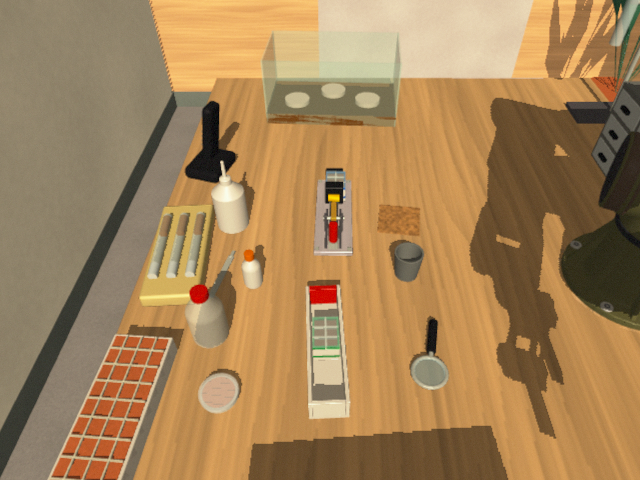

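View pics/wrist0.png

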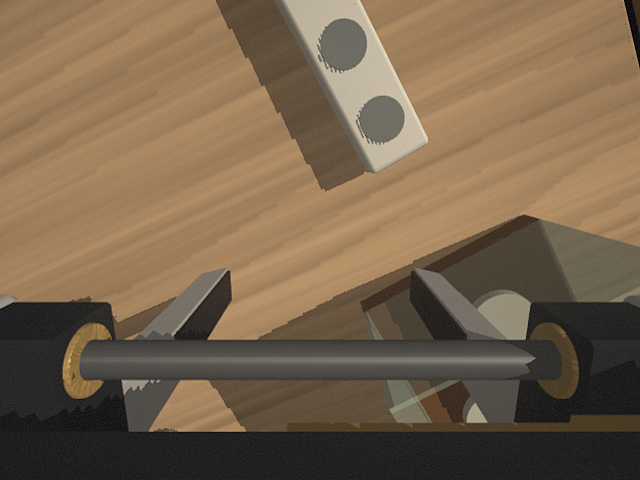

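```bash
cat > h.py <<'E'
import numpy as np, cv2
from scipy.spatial.transform import Rotation as Ro
from cell import manip
def R(o): return Ro.from_euler('xyz',o).as_matrix()
def ray(c,xy):
    d=np.linalg.inv(c["intrinsics"])@np.array([xy[0],xy[1],1.]); return R(c["orientation"])@d
def onz(c,xy,z):
    d=ray(c,xy); o=np.array(c["origin"]); return o+d*(z-o[2])/d[2]
def proj(c,p):
    q=R(c["orientation"]).T@(np.array(p,float)-c["origin"]); u=c["intrinsics"]@q; return u[:2]/u[2]
def tri(cs,xys):
    A=np.zeros((3,3));b=np.zeros(3)
    for c,xy in zip(cs,xys):
        d=ray(c,xy);d/=np.linalg.norm(d);P=np.eye(3)-np.outer(d,d);A+=P;b+=P@c["origin"]
    p=np.linalg.solve(A,b)
    return p,[np.linalg.norm(proj(c,p)-xy) for c,xy in zip(cs,xys)]
def save(c,n): cv2.imwrite(f"pics/{n}.png",c["img"][:,:,::-1])
E
python3 - <<'E'
from h import *
np.set_printoptions(precision=1,suppress=True)
cs=[manip.camera("scene"),manip.camera("side")]
H=dict(clamp=0,clamp_seat=12,bar_handle=60,pawl_knob=62,pawl_hinge=46,rack=0,rack_stop=6,module_a=12,module_b=6,mat=0,glue=0,squeeze=0,jar=0,dish=0,magnifier=0,tweezers=0,cup=0)
for t,z in H.items():
    r=[manip.tip_of(t,c) for c in cs]
    out=[]
    for c,q in zip(cs,r):
        if q: out.append((np.round(q[0]["score"],2),np.array(q[0]["xy"]),onz(c,q[0]["xy"],z)))
    tr=tri(cs,[q[0]["xy"] for q in r]) if all(r) else None
    print(t,out,"TRI",tr)
E
```

```text
clamp [(np.float64(0.82), array([262.4, 230.5]), array([ 578.7, -167.3,    0. ])), (np.float64(0.83), array([333.7, 214.2]), array([ 571.4, -185.1,    0. ]))] TRI (array([ 573.1, -174.7,    0.6]), [np.float64(3.0881668450404174), np.float64(2.9837996450930286)])
clamp_seat [(np.float64(0.75), array([233.2, 212.1]), array([ 572.3, -249.9,   12. ])), (np.float64(0.64), array([334.8, 192.2]), array([ 569.4, -248.5,   12. ]))] TRI (array([ 569.4, -252.7,    8.8]), [np.float64(0.059363092409647066), np.float64(0.0560650996455711)])
bar_handle [(np.float64(0.7), array([300.1, 223.2]), array([576.6, -71.3,  60. ])), (np.float64(0.67), array([334.6, 228.7]), array([569.1, -73.8,  60. ]))] TRI (array([569.6, -76.8,  54.8]), [np.float64(0.909319398103948), np.float64(0.9075030819763388)])
pawl_knob [(np.float64(0.81), array([263.3, 205.4]), array([ 569.5, -165.8,   62. ])), (np.float64(0.66), array([333.4, 197.2]), array([ 572.3, -169.6,   62. ]))] TRI (array([ 572.4, -163.8,   65.7]), [np.float64(0.41729145448805316), np.float64(0.4031927234262929)])
pawl_hinge [(np.float64(0.48), array([280.
[... 2445 characters left out ...]
, 177.6,   0. ])), (np.float64(0.66), array([429.8, 356. ]), array([405.5, 176. ,   0. ]))] TRI (array([405.3, 175.2,  -4.3]), [np.float64(0.7937177458989664), np.float64(0.9874781650054462)])
tweezers [(np.float64(0.93), array([270.5, 333.1]), array([789.8,   3.6,   0. ])), (np.float64(0.68), array([224.7, 276.4]), array([785.7,   2.6,   0. ]))] TRI (array([787. ,   0.7,  -3.7]), [np.float64(0.6336971222165864), np.float64(0.5483138033884645)])
cup [(np.float64(0.85), array([359.4, 221.4]), array([442.9,  -3.3,   0. ])), (np.float64(0.92), array([406.5, 272. ]), array([425.8, -14. ,  -0. ]))] TRI (array([426.7, -13.9,  -8.8]), [np.float64(2.738150696151013), np.float64(3.0840183125634155)])
```

```bash
cat >> h.py <<'E'
def frame(x,y,yaw):
    c,s=np.cos(np.radians(yaw)),np.sin(np.radians(yaw))
    return lambda p: np.array([x+c*p[0]-s*p[1], y+s*p[0]+c*p[1], p[2]])
def box(x0,x1,y0,y1,z0,z1):
    P=[(x,y,z) for x in(x0,x1) for y in (y0,y1) for z in (z0,z1)]
    return [(P[i],P[j]) for i in range(8) for j in range(i+1,8) if sum(a!=b for a,b in zip(P[i],P[j]))==1]
def overlay(c,items,x0,y0,w,h,k,name):
    im=c["img"][y0:y0+h,x0:x0+w,::-1]; im=cv2.resize(im,None,fx=k,fy=k,interpolation=cv2.INTER_CUBIC)
    for f,segs,col in items:
        for a,b in segs:
            A=(proj(c,f(a))-[x0,y0]+.5)*k; B=(proj(c,f(b))-[x0,y0]+.5)*k
            cv2.line(im,tuple(int(v) for v in A),tuple(int(v) for v in B),col,1,cv2.LINE_AA)
    cv2.imwrite(f"pics/{name}.png",im)
def rackseg(): return box(-31,31,-115,111,0,48)+box(-25,25,-105,105,6,48)
def clampseg(): return box(-40,40,-120,120,0,12)+box(-22,22,-100,-40,12,52)+[((0,105,30),(0,105,76)),((-12,10,62),(12,10,62)),((-20,55,46),(20,55,46))]
E
cat > ov.py <<'E'
from h import *
import sys
t=sys.argv[1]; rx,ry,ra,cx,cy,ca=map(float,sys.argv[2:8])
a,b=manip.camera("scene"),manip.camera("side")
fr=frame(rx,ry,ra); fc=frame(cx,cy,ca)
Y=(0,255,255);M=(255,0,255)
overlay(a,[(fr,rackseg(),Y)],335,235,160,100,5,"r_sc"+t)
overlay(b,[(fr,rackseg(),Y)],285,270,80,150,4,"r_si"+t)
overlay(a,[(fc,clampseg(),Y)],195,170,140,95,5,"c_sc"+t)
overlay(b,[(fc,clampseg(),Y)],295,160,80,110,5,"c_si"+t)
ims=[cv2.imread("pics/"+n+t+".png") for n in("r_sc","c_sc")]
ims2=[cv2.imread("pics/"+n+t+".png") for n in("r_si","c_si")]
def st(ims,ax):
    m=max(i.shape[1-ax] for i in ims)
    o=[cv2.copyMakeBorder(i,0,(m-i.shape[0]) if ax==1 else 0,0,(m-i.shape[1]) if ax==0 else 0,cv2.BORDER_CONSTANT) for i in ims]
    return np.concatenate(o,ax)
cv2.imwrite("pics/A"+t+".png",st(ims2,1)); 
E
python3 ov.py 1 586 179 0 570 -180 0
```

```text
(no output)
```

View pics/A1.png

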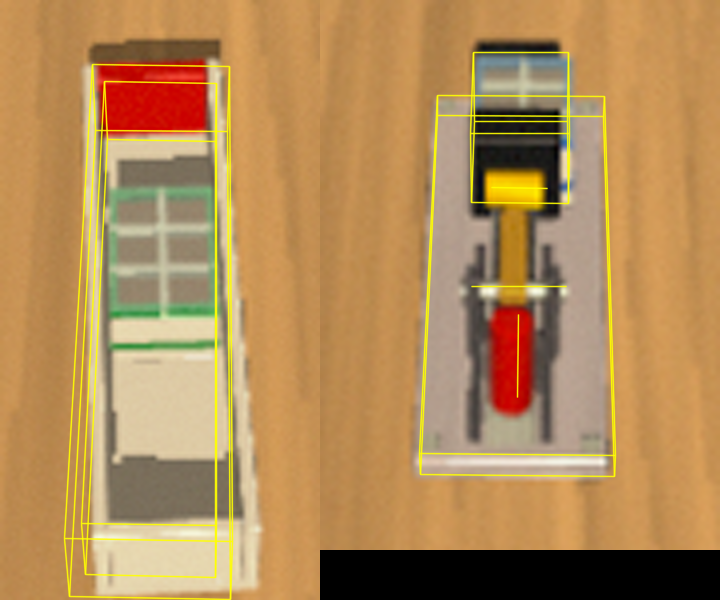

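View pics/r_sc1.png

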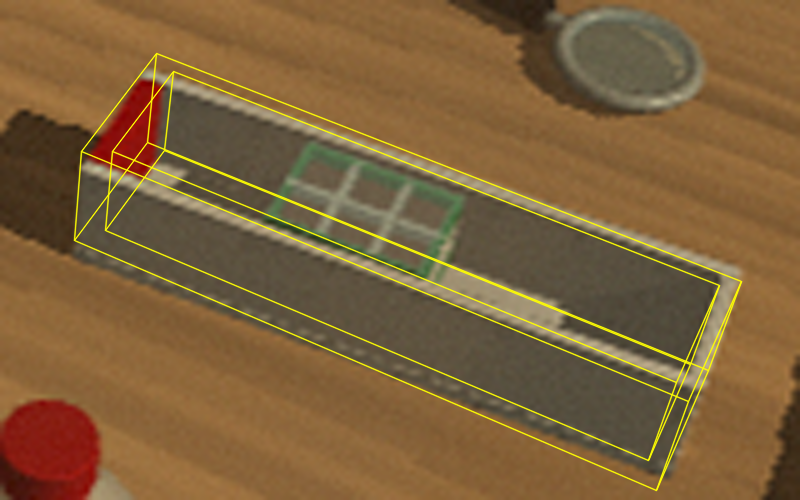

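View pics/c_sc1.png

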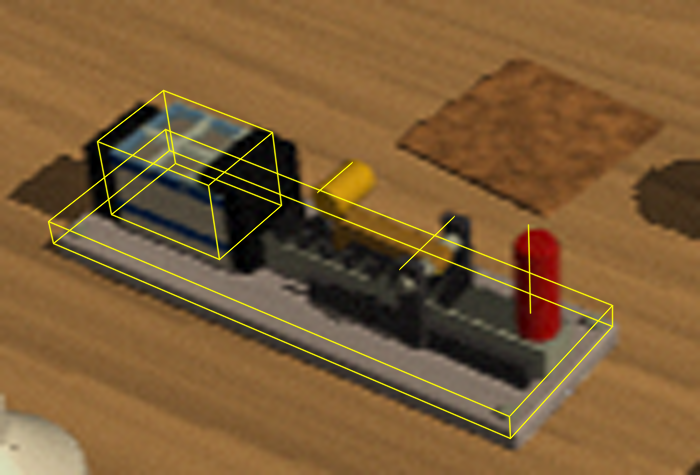

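```bash
cat > fit.py <<'E'
from h import *
from scipy.optimize import least_squares
np.set_printoptions(precision=2,suppress=True)
a,b=manip.camera("scene"),manip.camera("side")
def pick(c,x0,y0,k,L): return [(c,np.array(P),np.array([u/k+x0-.5,v/k+y0-.5])) for P,(u,v) in L]
rk=pick(a,335,235,5,[((31,-115,48),(80,165)),((-31,111,48),(742,272)),((31,111,48),(708,382)),((-31,-115,48),(145,72)),((31,-115,0),(73,245)),((31,111,0),(668,472))])
rk+=pick(b,285,270,4,[((31,-115,48),(86,63)),((-31,-115,48),(221,62)),((31,111,0),(97,596)),((-31,111,0),(258,586))])
cl=pick(a,195,170,5,[((0,105,76),(537,237)),((40,120,0),(514,447)),((-40,120,12),(620,330)),((40,-120,0),(50,243)),((12,10,62),(320+8,195-10)),((-12,10,62),(362,176))][:4])
cl+=pick(b,295,160,5,[((40,120,0),(95,474)),((-40,120,0),(290,474)),((0,105,60),(192,350)),((40,-120,12),(116,97)),((-40,-120,12),(283,97))])
for nm,L,x0 in(("rack",rk,[586,179,0]),("clamp",cl,[570,-180,0])):
  for sel in ([a,b],[a],[b]):
    LL=[l for l in L if any(l[0] is s for s in sel)]
    f=lambda q:np.concatenate([proj(c,frame(*q)(P))-uv for c,P,uv in LL])
    r=least_squares(f,x0,loss='soft_l1'); print(nm,len(LL),r.x,f(r.x).reshape(-1,2).round(1).tolist())
E
python3 fit.py
```

```text
rack 10 [582.71 178.11   3.63] [[-0.1, -1.2], [-0.2, -2.6], [-1.5, -0.0], [0.1, -2.9], [-0.1, 0.8], [-0.1, -0.2], [-0.6, 0.9], [-0.1, -0.1], [-0.2, 0.8], [-0.2, 1.5]]
rack 6 [584.22 179.26   3.97] [[-0.0, -0.2], [0.2, -2.1], [-0.8, 0.6], [0.1, -2.1], [0.0, 1.8], [0.5, 0.4]]
rack 4 [582.29 176.51   3.57] [[-0.3, 0.2], [0.2, -0.8], [0.1, -0.2], [-0.0, 0.6]]
clamp 9 [ 571.67 -176.98   -0.42] [[-1.1, -1.3], [-0.3, -0.5], [-0.8, -3.8], [1.3, 0.6], [-0.2, 1.0], [-0.3, 1.6], [0.0, -0.2], [-0.1, 0.3], [-0.1, 0.7]]
clamp 4 [ 573.   -174.23   -1.12] [[-0.7, -0.1], [-0.1, 0.7], [-0.1, -2.5], [2.2, 0.9]]
clamp 5 [ 571.47 -179.28   -0.32] [[-0.0, 0.2], [-0.1, 0.7], [0.2, -1.0], [-0.0, -0.2], [-0.1, 0.1]]
```

```bash
python3 ov.py 2 583 178 3.7 571.5 -178 -0.5; python3 - <<'E'
from h import *
np.set_printoptions(precision=1,suppress=True)
a,b=manip.camera("scene"),manip.camera("side")
for u,v in [(520,60),(662,127),(545,213),(400,145)]: print("mat",onz(a,(u/5+195-.5,v/5+170-.5),3))
m=manip.masks_of("mat",b)[0]["pixels"].astype(np.uint8)
cn=cv2.findContours(m,cv2.RETR_EXTERNAL,cv2.CHAIN_APPROX_NONE)[0]; cn=max(cn,key=cv2.contourArea)[:,0]
W=np.array([onz(b,p,3)[:2] for p in cn]); print("side mat",cv2.minAreaRect(W.astype(np.float32)))
m=manip.masks_of("mat",a)[0]["pixels"].astype(np.uint8)
cn=cv2.findContours(m,cv2.RETR_EXTERNAL,cv2.CHAIN_APPROX_NONE)[0]; cn=max(cn,key=cv2.contourArea)[:,0]
W=np.array([onz(a,p,3)[:2] for p in cn]); print("scene mat",cv2.minAreaRect(W.astype(np.float32)))
# module_b top rim corners
th=np.radians(3.7)
def inr(p): d=np.array(p[:2])-[583,178]; return np.array([np.cos(th)*d[0]+np.sin(th)*d[1],-np.sin(th)*d[0]+np.cos(th)*d[1]])
for u,v in [(110,313),(217,313),(216,190),(112,190)]: print("b side",inr(onz(b,(u/4+285-.5,v/4+270-.5),46)))
for u,v in [(310,145),(462,195),(430,277),(268,218)]: print("b scene",inr(onz(a,(u/5+335-.5,v/5+235-.5),46)))
E
```

```text
mat [ 386.5 -198.8    3. ]
mat [ 398.3 -111.9    3. ]
mat [ 482.2 -124.     3. ]
mat [ 474.  -208.7    3. ]
side mat ((429.69769287109375, -166.3361358642578), (97.38716888427734, 91.91905975341797), 83.21238708496094)
scene mat ((433.10980224609375, -162.84722900390625), (93.39746856689453, 93.81531524658203), 83.32481384277344)
b side [21.9 13.2]
b side [-21.3  15.2]
b side [-24.8 -45.5]
b side [ 19.5 -47.7]
b scene [-17.3 -43. ]
b scene [-18.3  14.6]
b scene [25.3 16.5]
b scene [ 24.8 -43.7]
```

View pics/A2.png

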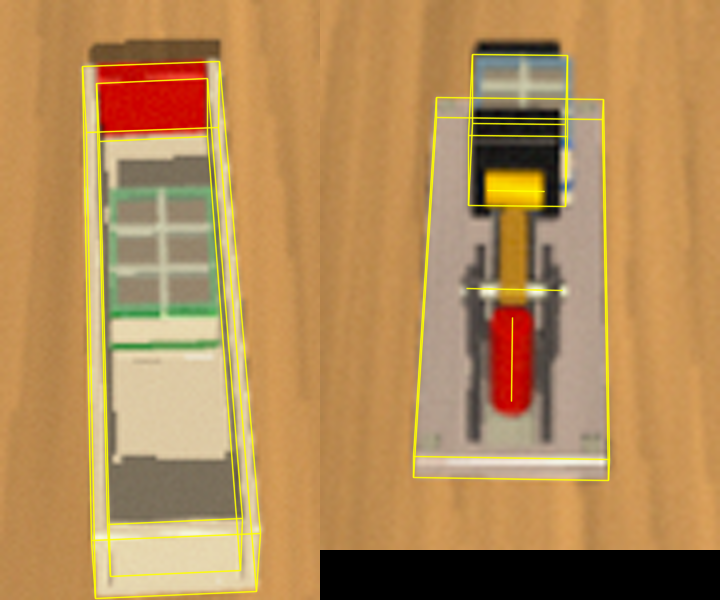

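View pics/r_sc2.png

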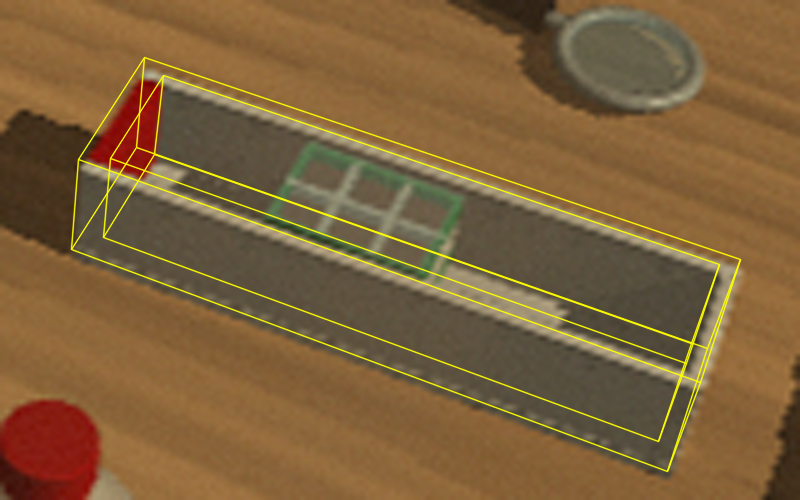

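```bash
cat > go.py <<'E'
from h import *
import sys
np.set_printoptions(precision=1,suppress=True)
s=manip.read_state(); Rm=R(s["eef_rot"]); p=np.array(s["eef_pos"])
v=list(map(float,sys.argv[1:]))
for i in range(0,len(v),4):
    x,y,z,yaw=v[i:i+4]
    Rt=Ro.from_euler('xyz',[-90,0,yaw],degrees=True).as_matrix()
    rv=Ro.from_matrix(Rm.T@Rt).as_rotvec(degrees=True)
    print("shift",Rm.T@(np.array([x,y,z])-p),"turn",rv)
E
python3 go.py 580 238 227 3.7 580 238 37 3.7
python3 -m jog '[200,0,-44,0,-14,0, 435,0,-94,0,-28,0, 435,0,-94,0,-28,0, 435,0,-94,0,-28,0, 435,0,-94,0,-28,0, 435,0,-94,0,-28,0, 435,0,-94,0,-28,0, 435,0,-94,0,-28,0, 435,0,-94,0,-28,0, 435,0,-94,0,-28,0]' 0 20
python3 -m jog '[0,0,0,0,0,0, 0,0,0,0,0,0, 0,0,0,0,0,0]'
python3 go.py 580 238 227 3.7 580 238 37 3.7
python3 - <<'E'
from h import *
c=manip.camera("wrist"); save(c,"w1"); print(proj(c,(583,178,46)))
E
```

```text
shift [430.4   0.4 -94.1] turn [  0. -28.   0.]
shift [430.3 190.4 -94.1] turn [  0. -28.   0.]
clock: 3.28
eef_pos: [550.6, 260.7, 227.5]
eef_rot: [-1.571, -0.0, 0.064]
wrist_force: [-0.4, -0.0, 0.3]
finger_gap: 30.9
clock: 3.53
eef_pos: [548.8, 262.5, 227.2]
eef_rot: [-1.571, 0.001, 0.064]
wrist_force: [-0.5, -0.7, 0.2]
finger_gap: 10.6
shift [ 29.6   0.2 -26.5] turn [-0.  -0.1 -0. ]
shift [ 29.7 190.2 -26.5] turn [-0.  -0.1 -0. ]
[230.09905066 256.13005891]
```

View pics/w1.png

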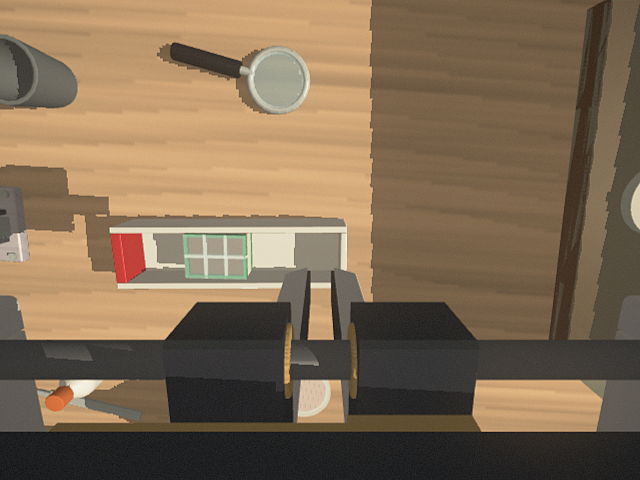

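The wrist view shows the rack across the middle (red stop at 130,258, module B's green rim at 185–251 × 235–278). I'll fit the rack in this view.

```bash
python3 - <<'E'
from h import *
c=manip.camera("wrist")
overlay(c,[(frame(583.5,178,3.7),rackseg()+box(-22,22,-45,15,6,46),(0,255,255))],90,190,280,120,2.8,"w1o")
E
```

```text
(no output)
```

View pics/w1o.png

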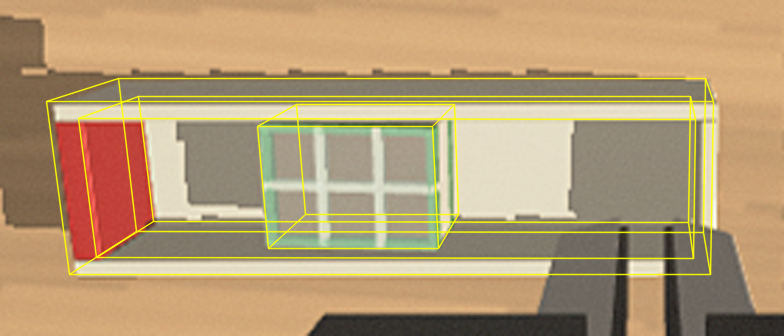

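```bash

python3 -m jog '[30,0,-25,0,0,0, 30,40,-25,0,0,0, 30,80,-25,0,0,0, 30,120,-25,0,0,0, 30,150,-25,0,0,0, 30,170,-25,0,0,0, 30,182,-25,0,0,0, 30,190,-25,0,0,0, 30,190,-25,0,0,0]'
python3 -m jog '[0,0,-8,0,0,0, 0,0,-16,0,0,0, 0,0,-24,0,0,0, 0,0,-32,0,0,0, 0,0,-40,0,0,0, 0,0,-48,0,0,0, 0,0,-56,0,0,0, 0,0,-64,0,0,0, 0,0,-72,0,0,0, 0,0,-76,0,0,0]'
python3 -m jog '[0,0,-2,0,0,0, 0,0,-4,0,0,0, 0,0,-6,0,0,0, 0,0,-8,0,0,0, 0,0,-10,0,0,0, 0,0,-10,0,0,0]'
```

```text
clock: 4.38
eef_pos: [580.1, 239.8, 36.8]
eef_rot: [-1.571, 0.001, 0.065]
wrist_force: [-0.2, 0.4, 0.2]
finger_gap: 0.3
clock: 5.22
eef_pos: [585.6, 162.2, 37.4]
eef_rot: [-1.571, 0.0, 0.063]
wrist_force: [-0.5, 1.4, 0.3]
finger_gap: 0.3
clock: 5.72
eef_pos: [586.2, 153.2, 37.4]
eef_rot: [-1.571, 0.0, 0.064]
wrist_force: [-0.1, -0.4, 0.1]
finger_gap: 0.2
```

```bash

python3 -m jog '[0,0,-1,0,0,0, 0,0,-2,0,0,0, 0,0,-3,0,0,0, 0,0,-3,0,0,0]'
python3 -m jog '[0,0,-1,0,0,0, 0,0,-2,0,0,0, 0,0,-2,0,0,0]'
python3 -m jog '[0,0,-1,0,0,0, 0,0,-1.5,0,0,0, 0,0,-1.5,0,0,0]'
```

```text
clock: 6.05
eef_pos: [586.3, 150.3, 37.4]
eef_rot: [-1.571, 0.0, 0.064]
wrist_force: [-0.3, 0.1, 0.6]
finger_gap: 0.1
clock: 6.3
eef_pos: [586.5, 148.2, 37.4]
eef_rot: [-1.571, 0.0, 0.064]
wrist_force: [0.4, -0.3, 0.3]
finger_gap: 0.4
clock: 6.55
eef_pos: [586.6, 146.8, 37.4]
eef_rot: [-1.571, -0.0, 0.064]
wrist_force: [-0.6, 0.1, 0.1]
finger_gap: 0.2
```

```bash
python3 - <<'E'
from h import *
b=manip.camera("side"); w=manip.camera("wrist")
overlay(b,[(frame(583.5,180,3.7),box(-22,22,-105,-45,6,46),(0,255,255))],270,250,130,170,3,"s3")
overlay(w,[],0,130,640,260,1.2,"w3")
i=cv2.imread("pics/s3.png"); j=cv2.imread("pics/w3.png"); print(i.shape,j.shape)
E
```

```text
(510, 390, 3) (312, 768, 3)
```

View pics/s3.png

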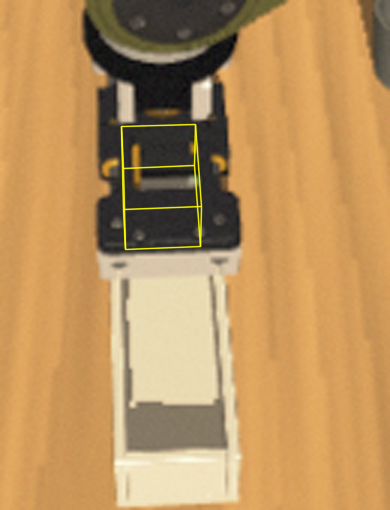

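View pics/w3.png

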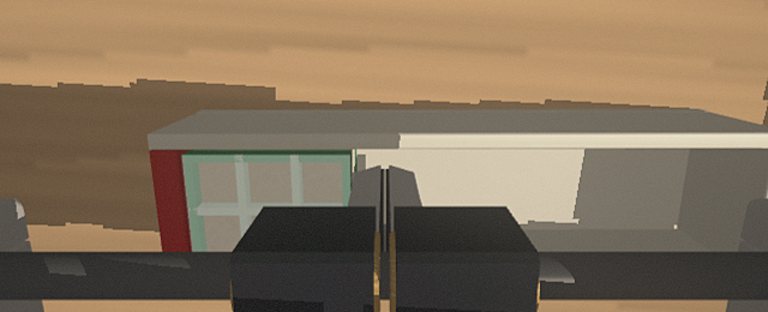

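```bash

python3 -m jog '[0,0,-1,0,0,0, 0,0,-1.5,0,0,0, 0,0,-1.5,0,0,0]'
python3 -m jog '[0,0,-1,0,0,0, 0,0,-1.5,0,0,0, 0,0,-1.5,0,0,0]'
python3 -m jog '[0,0,-1,0,0,0, 0,0,-1.5,0,0,0, 0,0,-1.5,0,0,0]'
```

```text
clock: 6.9
eef_pos: [586.5, 146.1, 37.5]
eef_rot: [-1.57, 0.0, 0.064]
wrist_force: [-1.9, 5.3, 0.7]
finger_gap: 0.6
clock: 7.15
eef_pos: [586.5, 146.0, 37.6]
eef_rot: [-1.568, -0.0, 0.064]
wrist_force: [-2.6, 15.0, -0.0]
finger_gap: 0.8
clock: 7.4
eef_pos: [586.5, 145.9, 37.7]
eef_rot: [-1.566, -0.001, 0.065]
wrist_force: [-2.8, 26.8, 0.8]
finger_gap: 0.5
```

```bash

python3 -m jog '[0,0,3,0,0,0, 0,0,10,0,0,0, 0,-40,12,0,0,0, 0,-80,12,0,0,0, 0,-120,12,0,0,0, 0,-160,12,0,0,0, 0,-160,12,0,0,0]'
python3 -m jog '[0,0,-30,0,7,0, -10,0,-70,0,14,0, -20,0,-110,0,21,0, -30,0,-150,0,28,0, -35,0,-190,0,35,0, -35,0,-230,0,42,0, -35,0,-270,0,49,0, -35,0,-300,0,56,0, -35,0,-318,0,63,0, -35,0,-318,0,70,0]' 45
python3 -m jog '[0,0,0,0,7,0, 0,0,0,0,14,0, 0,0,0,0,21,0, 0,0,0,0,23.2,0, 0,0,0,0,23.2,0, 0,0,0,0,23.2,0]'
python3 - <<'E'
from h import *
np.set_printoptions(precision=1,suppress=True)
w=manip.camera("wrist"); save(w,"w4")
overlay(w,[(frame(571.5,-178,-0.5),clampseg(),(0,255,255))],0,0,640,480,1.25,"w4o")
for t in("pawl_knob","bar_handle","clamp_seat","mat"):
    for q in manip.tip_of(t,w)[:2]: print(t,q["score"],q["xy"],onz(w,q["xy"],dict(pawl_knob=62,bar_handle=60,clamp_seat=12,mat=0)[t]))
E
```

```text
clock: 7.98
eef_pos: [588.4, 154.9, 206.1]
eef_rot: [-1.57, -0.012, 0.064]
wrist_force: [-0.4, 0.5, 1.3]
finger_gap: 0.5
clock: 8.82
eef_pos: [571.2, -168.8, 197.0]
eef_rot: [-1.571, -0.0, -1.168]
wrist_force: [-1.1, 0.0, -1.0]
finger_gap: 45.0
clock: 9.32
eef_pos: [571.5, -165.2, 197.3]
eef_rot: [-1.571, -0.0, -1.561]
wrist_force: [1.0, -0.5, 0.1]
finger_gap: 44.9
pawl_knob 0.59 [322.0, 234.7] [ 573.  -161.5   62. ]
bar_handle 0.67 [323.3, 115.0] [573.  -67.1  60. ]
mat 0.56 [175.5, 225.3] [ 427.1 -166.9    0. ]
```

View pics/w4o.png

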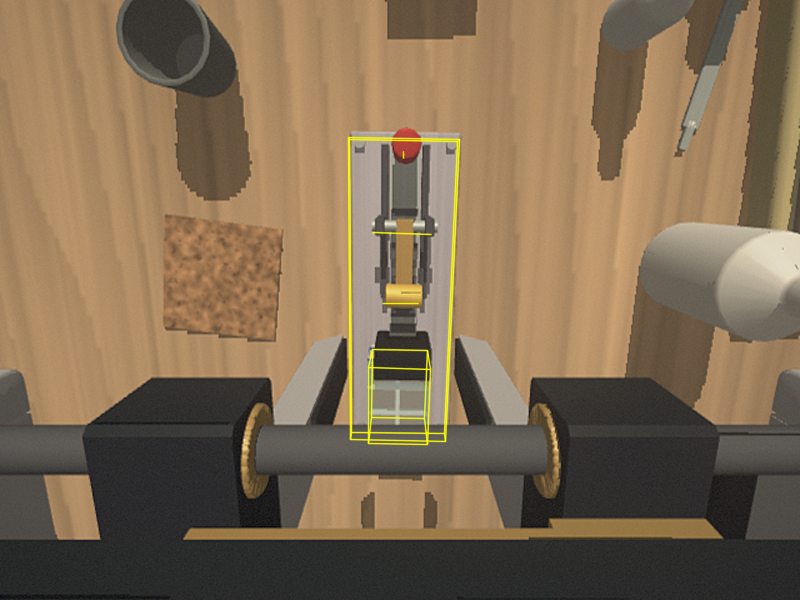

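```bash

python3 -m jog '[-1.5,30,1,0,0,0, -1.5,65,1,0,0,0, -1.5,95,1,0,0,0, -1.5,115,1,0,0,0, -1.5,125,1,0,0,0, -1.5,131,1,0,0,0, -1.5,131,1,0,0,0]' 45 15
python3 -m jog '[0,0,0,0,0,0, 0,0,0,0,0,0, 0,0,0,0,0,0, 0,0,0,0,0,0, 0,0,0,0,0,0, 0,0,0,0,0,0]' 10 15
python3 - <<'E'
from h import *
w=manip.camera("wrist"); save(w,"w5"); b=manip.camera("scene"); overlay(b,[],170,110,180,150,4,"s5")
E
```

```text
clock: 10.15
eef_pos: [572.4, -163.6, 66.1]
eef_rot: [-1.571, 0.0, -1.563]
wrist_force: [0.1, 0.8, 0.4]
finger_gap: 45.1
clock: 10.65
eef_pos: [573.2, -163.9, 67.3]
eef_rot: [-1.569, -0.001, -1.563]
wrist_force: [5.2, -1.4, 3.0]
finger_gap: 23.4
```

View pics/w5.png

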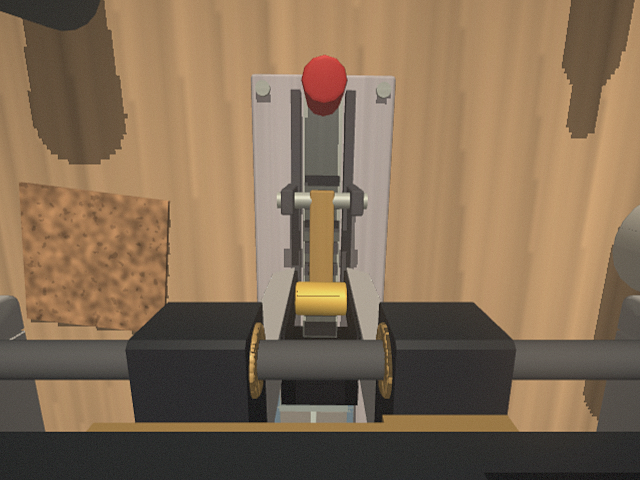

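View pics/s5.png

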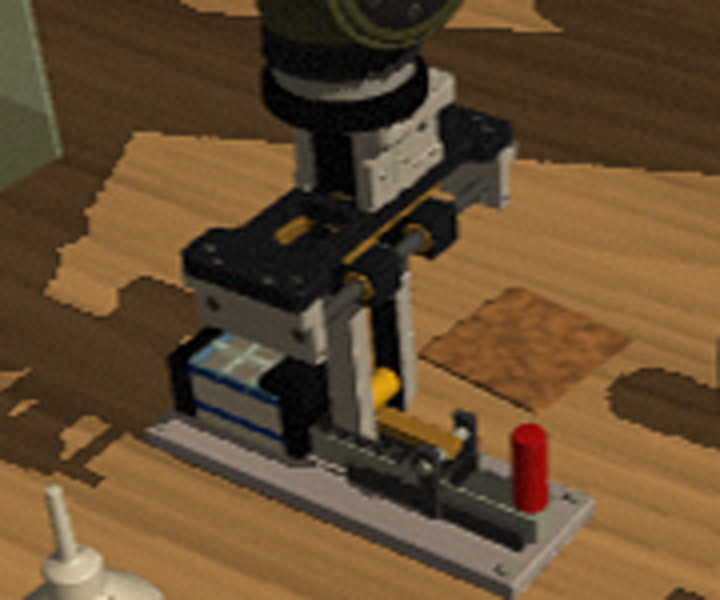

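```bash

python3 -m jog '[0,0,0,0,0,0, -1.8,-4.4,0,0,0,0, -4.1,-8.6,0,0,0,0, -6.8,-12.6,0,0,0,0, -9.8,-16.3,0,0,0,0, -13.2,-19.6,0,0,0,0, -16.9,-22.6,0,0,0,0, -20.9,-25.2,0,0,0,0, -25.1,-27.4,0,0,0,0, -29.6,-29.2,0,0,0,0]' 10 25
python3 -m jog '[-4.6,-1.3,0,0,0,0, -4.6,-1.3,0,0,0,0, -4.6,-1.3,0,0,0,0]'
python3 - <<'E'
from h import *
w=manip.camera("wrist"); save(w,"w6"); b=manip.camera("scene"); overlay(b,[],170,110,180,150,4,"s6")
E
```

```text
clock: 11.58
eef_pos: [573.0, -134.5, 96.1]
eef_rot: [-1.568, -0.001, -1.563]
wrist_force: [8.6, -4.5, -1.3]
finger_gap: 23.6
clock: 11.83
eef_pos: [573.1, -129.6, 97.6]
eef_rot: [-1.568, -0.001, -1.562]
wrist_force: [7.6, -2.0, 2.4]
finger_gap: 23.5
```

View pics/w6.png

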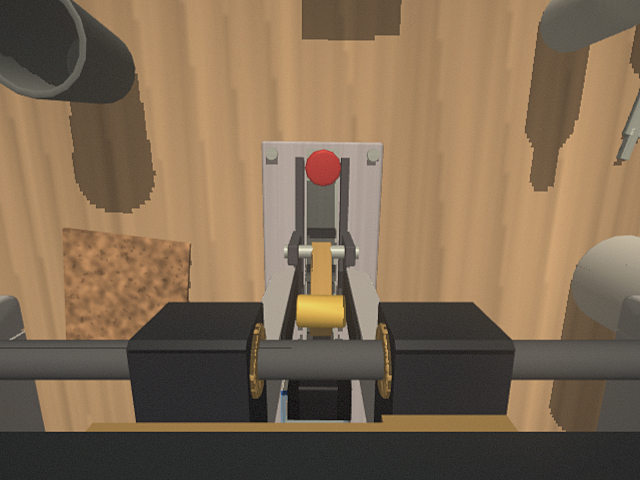

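View pics/s6.png

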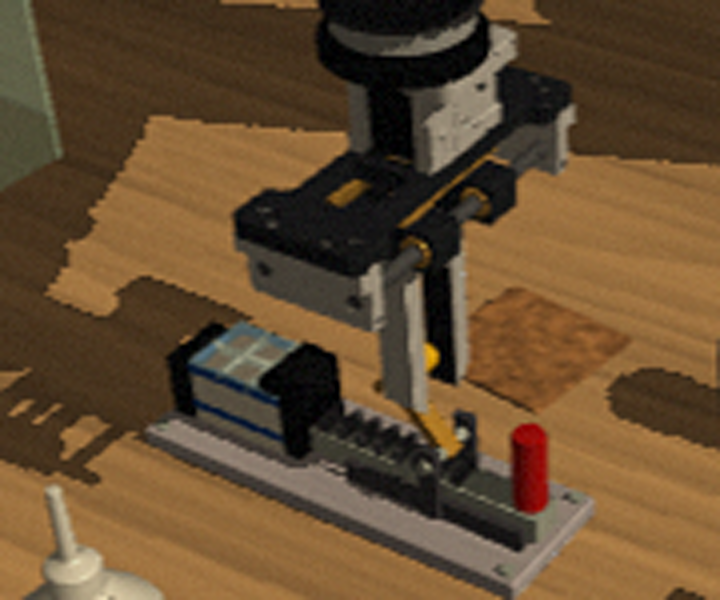

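```bash

python3 -m jog '[0,0,0,0,0,0, 0,0,0,0,0,0, 0,0,0,0,0,0, 0,-15,1,0,0,0, 0,-40,1,0,0,0, -20,-45,1,0,0,0, -50,-45,1,0,0,0, -62,-40,1,0,0,0, -62,-25,1,0,0,0, -62,-10,1,0,0,0]' 45 25
python3 -m jog '[0,15,0,0,0,0, 0,30,0,0,0,0, 0,41,0,0,0,0, 0,41,0,0,0,0]'
python3 - <<'E'
from h import *
w=manip.camera("wrist"); save(w,"w7"); b=manip.camera("scene"); overlay(b,[],170,110,180,150,4,"s7")
E
```

```text
clock: 12.77
eef_pos: [572.5, -66.7, 106.3]
eef_rot: [-1.571, -0.0, -1.561]
wrist_force: [0.1, 0.2, 0.1]
finger_gap: 45.0
clock: 13.1
eef_pos: [571.3, -67.3, 63.2]
eef_rot: [-1.575, 0.001, -1.563]
wrist_force: [0.2, 0.1, -0.9]
finger_gap: 45.0
```

View pics/w7.png

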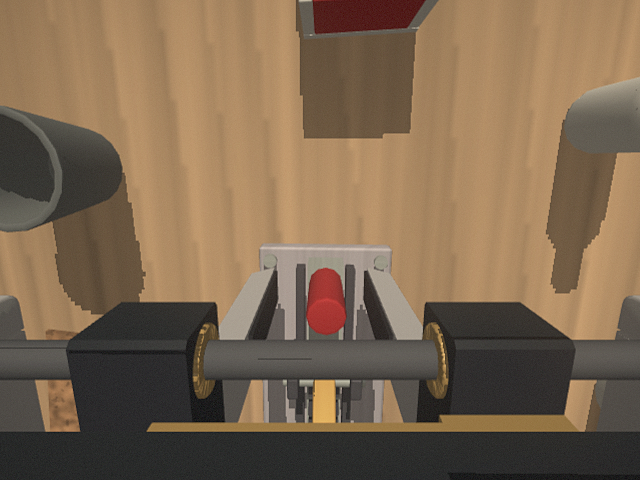

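View pics/s7.png

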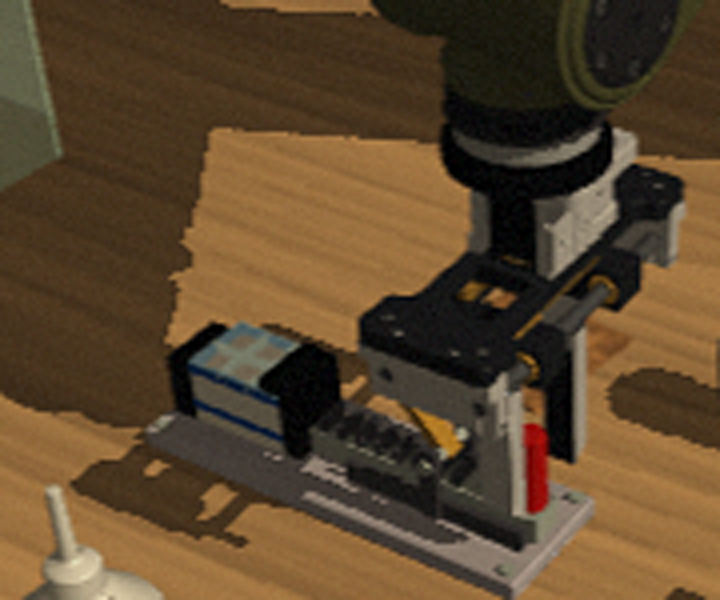

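```bash

python3 -m jog '[0,-2,2,0,0,0, 0,-2,2,0,0,0, 0,-2,2,0,0,0, 0,-2,2,0,0,0, 0,-2,2,0,0,0, 0,-2,2,0,0,0, 0,-2,2,0,0,0]' 5 30
python3 -m jog '[-4,0,0,0,0,0, -9,0,0,0,0,0, -14,0,0,0,0,0, -19,0,0,0,0,0, -24,0,0,0,0,0, -29,0,0,0,0,0, -34,0,0,0,0,0, -38,0,0,0,0,0, -42,0,0,0,0,0, -44,0,0,0,0,0]'
python3 -m jog '[-1,0,0,0,0,0, -2,0,0,0,0,0, -3,0,0,0,0,0, -3,0,0,0,0,0]'
python3 - <<'E'
from h import *
w=manip.camera("wrist"); save(w,"w8"); b=manip.camera("scene"); overlay(b,[],170,110,180,150,4,"s8")
E
```

```text
clock: 13.78
eef_pos: [574.0, -67.4, 68.3]
eef_rot: [-1.573, 0.0, -1.563]
wrist_force: [-7.9, 0.7, 6.5]
finger_gap: 17.2
clock: 14.62
eef_pos: [574.2, -23.3, 68.3]
eef_rot: [-1.571, -0.0, -1.563]
wrist_force: [-4.8, -2.6, 5.6]
finger_gap: 17.2
clock: 14.95
eef_pos: [574.2, -22.2, 68.2]
eef_rot: [-1.571, -0.003, -1.563]
wrist_force: [-3.7, -15.2, 5.0]
finger_gap: 17.6
```

View pics/w8.png

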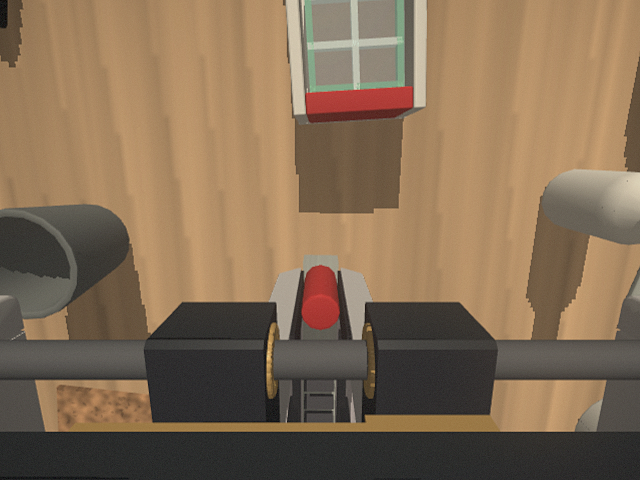

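View pics/s8.png

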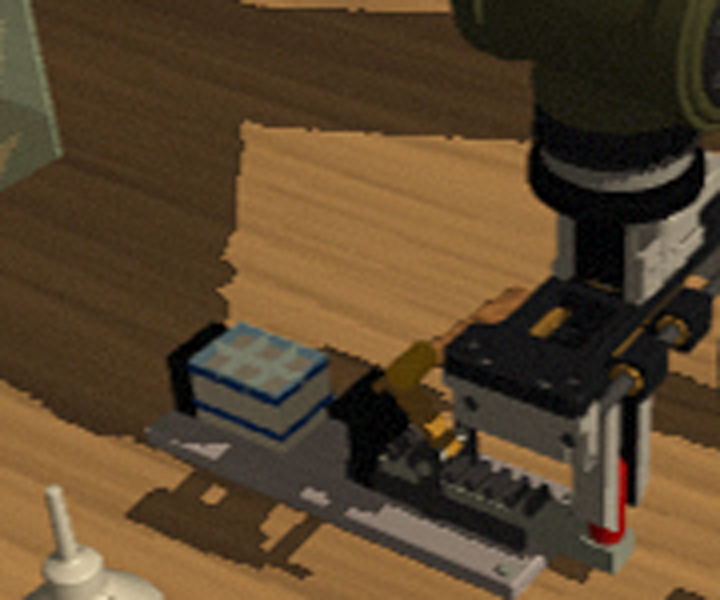

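```bash

python3 -m jog '[0,0,0,0,0,0, 0,0,0,0,0,0, 0,0,0,0,0,0, 0,-30,0,0,0,0, 0,-70,0,0,0,0, 0,-110,0,0,0,0, 0,-150,0,0,0,0, 40,-150,0,0,0,0, 80,-150,0,0,0,0, 120,-150,0,0,0,0]' 80 25
python3 -m jog '[40,0,0,0,0,0, 80,0,0,0,0,0, 98,0,0,0,0,0, 98,0,0,0,0,0, 98,0,0,0,0,0]'
python3 - <<'E'
from h import *
np.set_printoptions(precision=1,suppress=True)
w=manip.camera("wrist"); save(w,"w9")
Y=(0,255,255)
overlay(w,[(frame(573.5,-173.5,0),clampseg(),Y),(frame(430,-166,-6.7),box(-45,45,-45,45,0,3),Y)],0,0,640,480,1.25,"w9o")
for t in("module_a","mat"):
    for q in manip.tip_of(t,w)[:2]: print(t,q["score"],q["xy"],onz(w,q["xy"],dict(module_a=12,mat=0)[t]))
print(manip.read_state()["eef_pos"],manip.read_state()["eef_rot"])
E
```

```text
clock: 15.88
eef_pos: [575.4, -141.2, 218.8]
eef_rot: [-1.569, -0.0, -1.561]
wrist_force: [0.6, 0.2, -0.2]
finger_gap: 78.5
clock: 16.3
eef_pos: [576.0, -238.6, 217.5]
eef_rot: [-1.571, 0.001, -1.564]
wrist_force: [-0.3, 0.2, -0.2]
finger_gap: 80.1
module_a 0.94 [313.5, 230.3] [ 569.2 -245.5   12. ]
mat 0.94 [174.4, 149.4] [ 428.8 -166.     0. ]
[ 576.3 -237.   218. ] [-1.6  0.  -1.6]
```

View pics/w9o.png

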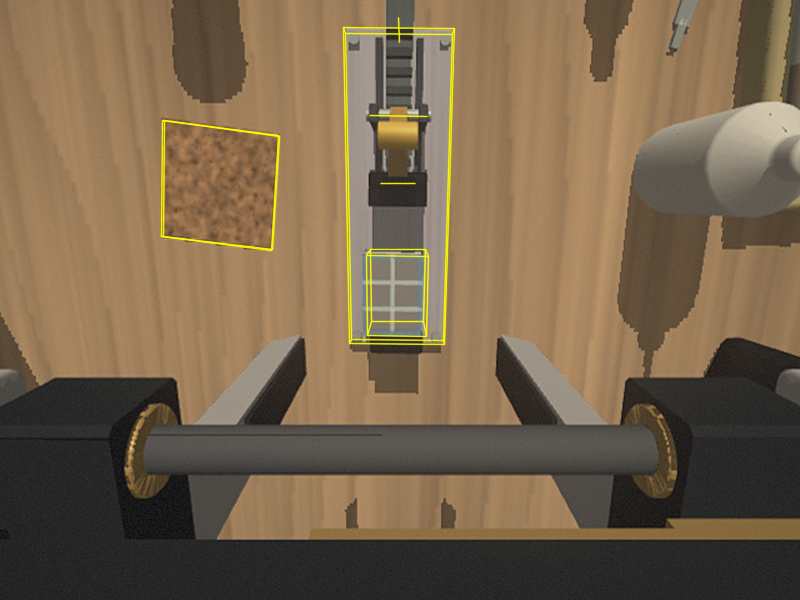

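```bash

python3 -m jog '[7,30,-4.5,0,1,0, 7,70,-4.5,0,1,0, 7,110,-4.5,0,1,0, 7,140,-4.5,0,1,0, 7,160,-4.5,0,1,0, 7,170,-4.5,0,1,0, 7,175,-4.5,0,1,0, 7,177,-4.5,0,1,0, 7,177,-4.5,0,1,0]' 80 20
python3 -m jog '[0,0,0,0,0,0, 0,0,0,0,0,0, 0,0,0,0,0,0, 0,0,0,0,0,0, 0,0,0,0,0,0, 0,0,0,0,0,0, 0,0,0,0,0,0, 0,0,0,0,0,0]' 35 20
python3 - <<'E'
from h import *
w=manip.camera("wrist"); save(w,"w10"); b=manip.camera("scene"); overlay(b,[],170,110,180,150,4,"s10")
E
```

```text
clock: 17.2
eef_pos: [572.2, -245.4, 42.0]
eef_rot: [-1.569, -0.001, -1.58]
wrist_force: [0.1, 0.2, 0.5]
finger_gap: 80.1
clock: 17.87
eef_pos: [571.6, -245.5, 41.1]
eef_rot: [-1.571, -0.0, -1.58]
wrist_force: [-1.6, 0.7, 2.8]
finger_gap: 43.7
```

View pics/w10.png

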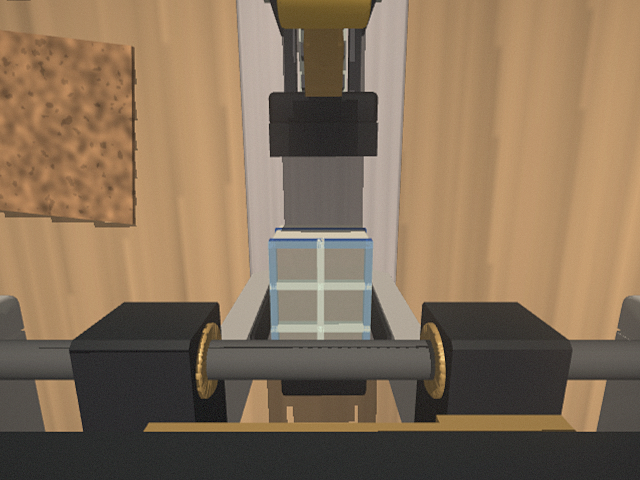

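View pics/s10.png

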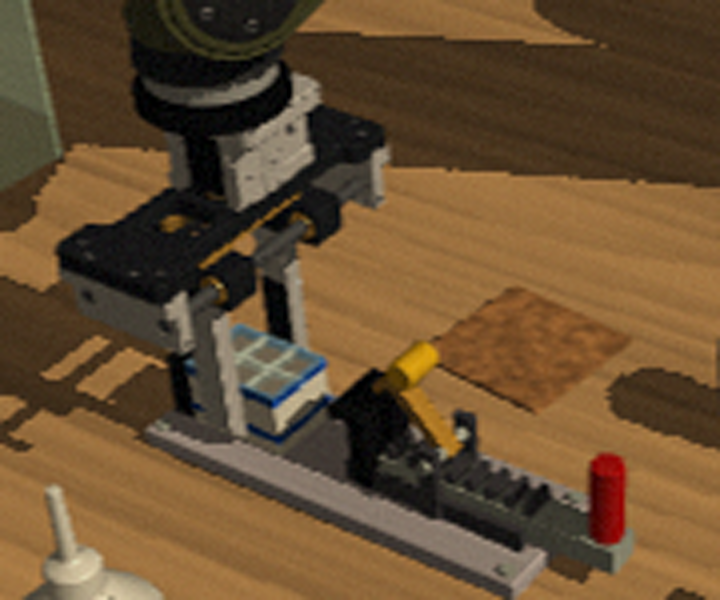

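```bash

python3 -m jog '[0,-5,0,0,0,0, 0,-15,0,0,0,0, 0,-35,0,0,0,0, 0,-60,0,0,0,0, 0,-80,0,0,0,0, 0,-80,-30,0,0,0, 0,-80,-65,0,0,0, -25,-80,-95,0,0,0, -50,-80,-125,0,0,0, -70,-80,-140,0,0,0]'
python3 -m jog '[-4,0,-1,0,0,0, -6.5,0,-2.3,0,0,0, -6.5,10,-2.3,0,0,0, -6.5,30,-2.3,0,0,0, -6.5,50,-2.3,0,0,0, -6.5,65,-2.3,0,0,0, -6.5,70,-2.3,0,0,0, -6.5,70,-2.3,0,0,0, -6.5,70,-2.3,0,0,0]'
python3 - <<'E'
from h import *
w=manip.camera("wrist"); save(w,"w11"); b=manip.camera("scene"); overlay(b,[],190,90,180,150,4,"s11")
E
```

```text
clock: 18.8
eef_pos: [429.5, -172.9, 121.3]
eef_rot: [-1.571, 0.0, -1.581]
wrist_force: [0.4, 0.4, -1.6]
finger_gap: 43.7
clock: 19.55
eef_pos: [430.5, -168.1, 51.1]
eef_rot: [-1.571, -0.0, -1.58]
wrist_force: [0.5, -0.1, -1.2]
finger_gap: 43.8
```

View pics/w11.png

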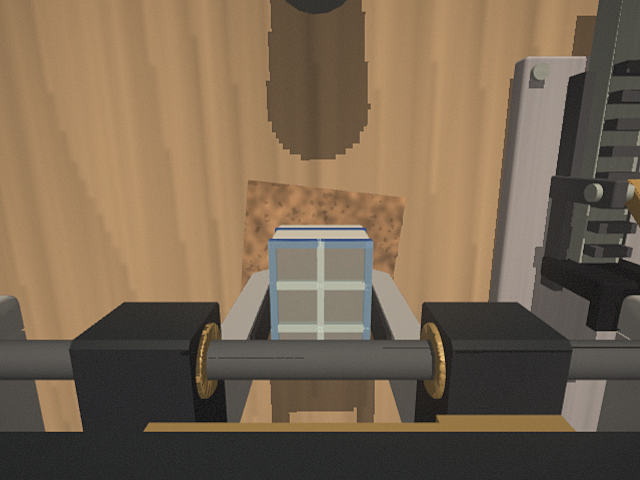

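View pics/s11.png

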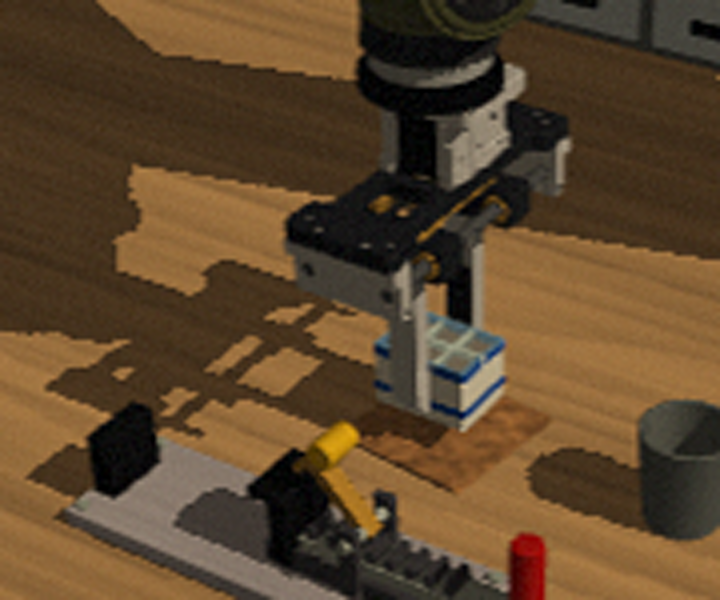

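```bash

python3 -m jog '[0,5,0,0,0,0, 0,10,0,0,0,0, 0,13,0,0,0,0, 0,15,0,0,0,0, 0,16,0,0,0,0, 0,17,0,0,0,0, 0,17,0,0,0,0]'
python3 -m jog '[0,1,0,0,0,0, 0,1,0,0,0,0]'
python3 -m jog '[0,1,0,0,0,0, 0,1,0,0,0,0]'
```

```text
clock: 20.23
eef_pos: [430.0, -167.6, 33.8]
eef_rot: [-1.571, 0.0, -1.58]
wrist_force: [-0.3, 0.0, -2.2]
finger_gap: 43.7
clock: 20.4
eef_pos: [430.1, -167.6, 32.9]
eef_rot: [-1.571, -0.0, -1.58]
wrist_force: [-0.6, -0.2, -1.6]
finger_gap: 43.7
clock: 20.57
eef_pos: [430.1, -167.7, 32.1]
eef_rot: [-1.57, -0.0, -1.58]
wrist_force: [0.9, 0.6, -0.3]
finger_gap: 43.7
```

```bash

python3 -m jog '[0,1,0,0,0,0, 0,1,0,0,0,0]'
python3 -m jog '[0,0,0,0,0,0, 0,0,0,0,0,0, 0,0,0,0,0,0, 0,0,0,0,0,0, 0,0,0,0,0,0, 0,0,0,0,0,0, 0,0,0,0,0,0, 0,0,0,0,0,0]' 90 20
python3 -m jog '[0,-20,0,0,0,0, 0,-50,0,0,0,0, 0,-90,0,0,0,0, 0,-130,0,0,0,0, 0,-150,0,0,0,0, 0,-150,0,0,0,0, 0,-150,0,0,0,0]' 90 20
python3 - <<'E'
from h import *
np.set_printoptions(precision=1,suppress=True)
w=manip.camera("wrist"); save(w,"w12")
Y=(0,255,255)
overlay(w,[(frame(430,-166,0),box(-22,22,-30,30,3,43),Y),(frame(430,-166,-6.7),box(-45,45,-45,45,0,3),Y)],0,0,640,480,1.25,"w12o")
b=manip.camera("scene"); overlay(b,[(frame(430,-166,0),box(-22,22,-30,30,3,43),Y)],190,90,180,150,4,"s12")
print(manip.read_state()["eef_pos"],manip.read_state()["eef_rot"])
E
```

```text
clock: 20.73
eef_pos: [430.2, -167.8, 31.9]
eef_rot: [-1.571, -0.0, -1.58]
wrist_force: [-6.7, 2.6, 16.5]
finger_gap: 44.2
clock: 21.4
eef_pos: [430.1, -167.6, 30.9]
eef_rot: [-1.571, -0.0, -1.58]
wrist_force: [-0.9, 0.1, 0.2]
finger_gap: 89.5
clock: 21.98
eef_pos: [430.3, -167.7, 181.5]
eef_rot: [-1.569, -0.001, -1.58]
wrist_force: [-0.4, -0.4, -0.7]
finger_gap: 90.1
[ 429.6 -167.4  179.8] [-1.6  0.  -1.6]
```

View pics/w12o.png

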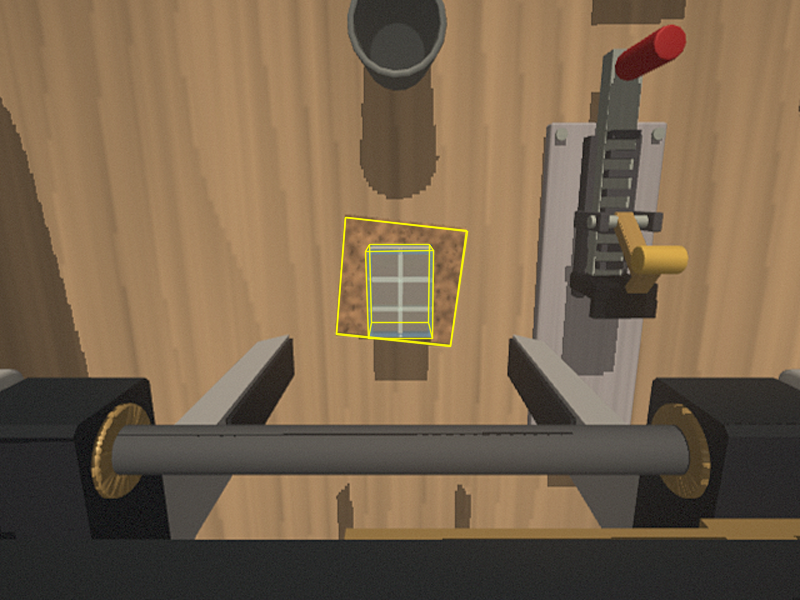

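View pics/s12.png

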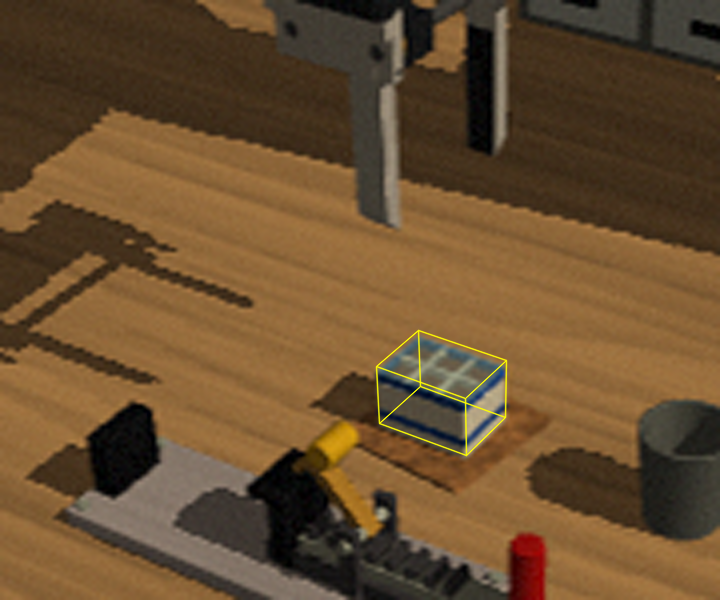

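```bash

python3 -m jog '[0,0,0,0,-7,0, 0,0,0,0,-14,0, 0,0,0,0,-21,0, 0,0,0,0,-28,0, 0,0,0,0,-35,0, 0,0,0,0,-42,0, 0,0,0,0,-49,0, 0,0,0,0,-56,0, -1,0,0,0,-63,0, -1,0,0,0,-70,0]' 92 20
python3 -m jog '[0,0,0,0,-7,0, 0,0,0,0,-14,0, 0,0,0,0,-20,0, 0,0,0,0,-20,0, 0,0,0,0,-20,0]'
python3 - <<'E'
from h import *
w=manip.camera("wrist")
Y=(0,255,255)
overlay(w,[(frame(430,-166,-.5),box(-22,22,-30,30,3,43),Y),(frame(430,-166,-6.7),box(-45,45,-45,45,0,3),Y)],0,0,640,480,1.25,"w13o")
E
python3 go.py 430 -166 100 -0.5 430 -166 35 -0.5
```

```text
clock: 22.92
eef_pos: [429.5, -166.3, 179.3]
eef_rot: [-1.571, 0.003, -0.352]
wrist_force: [-0.5, 1.0, -0.1]
finger_gap: 91.6
clock: 23.33
eef_pos: [429.7, -166.5, 179.8]
eef_rot: [-1.57, 0.002, -0.013]
wrist_force: [-0.4, -0.2, 1.1]
finger_gap: 92.0
shift [ 0.3 80.1  0.5] turn [-0.  -0.3 -0.1]
shift [  0.4 145.1   0.4] turn [-0.  -0.3 -0.1]
```

View pics/w13o.png

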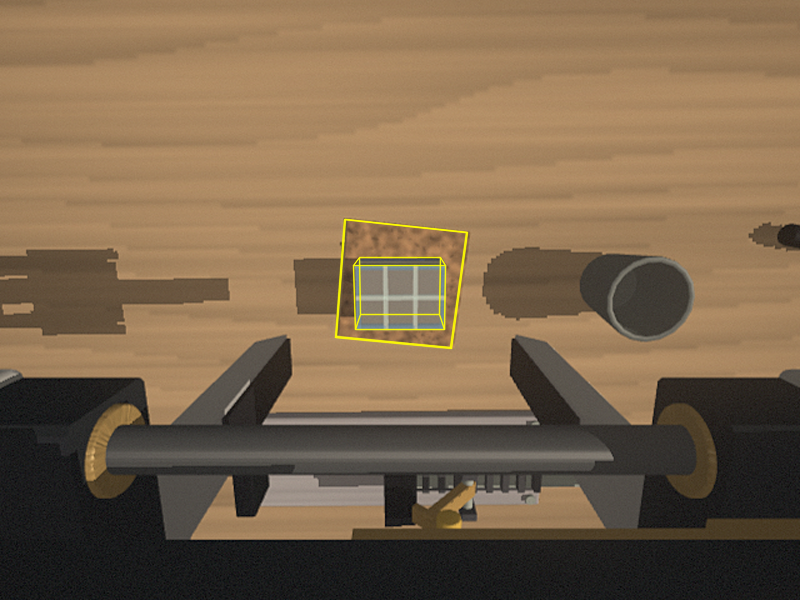

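```bash

python3 -m jog '[0.5,30,0.5,0,0,0, 0.5,65,0.5,0,0,0, 0.5,95,0.5,0,0,0, 0.5,115,0.5,0,0,0, 0.5,130,0.5,0,0,0, 0.5,140,0.5,0,0,0, 0.5,145,0.5,0,0,0, 0.5,145,0.5,0,0,0]' 92 20
python3 -m jog '[0,0,0,0,0,0, 0,0,0,0,0,0, 0,0,0,0,0,0, 0,0,0,0,0,0, 0,0,0,0,0,0, 0,0,0,0,0,0, 0,0,0,0,0,0, 0,0,0,0,0,0]' 50 25
python3 -m jog '[0,-4,0,0,0,0, 0,-12,0,0,0,0, 0,-30,0,0,0,0, 0,-60,0,0,0,0, 0,-95,0,0,0,0, 0,-130,0,0,0,0, 0,-130,0,0,0,0, 0,-130,0,0,0,0]'
python3 - <<'E'
from h import *
w=manip.camera("wrist"); save(w,"w14"); b=manip.camera("scene"); overlay(b,[],190,60,180,150,4,"s14")
E
python3 go.py 583 200 165 3.7
```

```text
clock: 24.05
eef_pos: [430.3, -166.0, 35.3]
eef_rot: [-1.57, 0.001, -0.011]
wrist_force: [-0.3, -0.4, 0.2]
finger_gap: 92.1
clock: 24.72
eef_pos: [430.8, -166.2, 36.3]
eef_rot: [-1.571, -0.001, -0.009]
wrist_force: [-2.0, 0.8, 6.0]
finger_gap: 60.0
clock: 25.38
eef_pos: [431.0, -166.3, 167.6]
eef_rot: [-1.572, -0.003, -0.009]
wrist_force: [0.5, 0.3, -1.8]
finger_gap: 60.0
shift [149.5   0.1 367.3] turn [-0.  -4.2 -0.1]
```

View pics/w14.png

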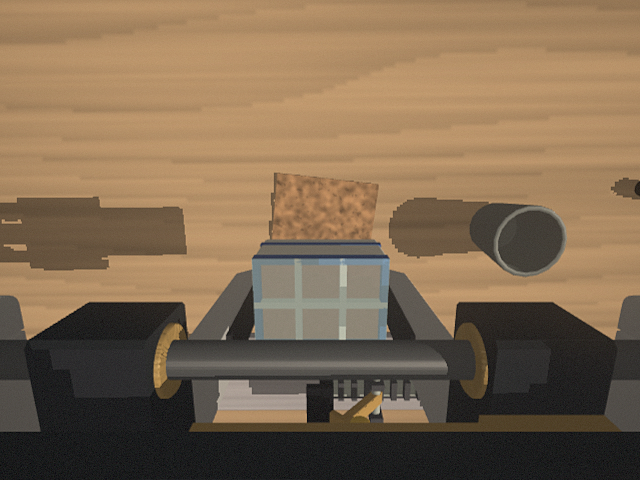

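View pics/s14.png

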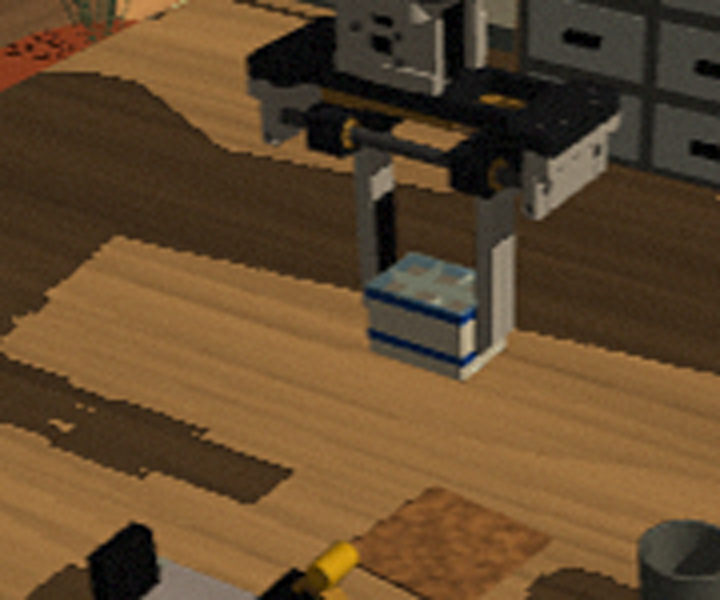

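```bash

python3 -m jog '[15,0,30,0,0,0, 30,0,68,0,-1,0, 45,0,106,0,-2,0, 61,0,144,0,-3,0, 77,0,182,0,-4.2,0, 93,0,220,0,-4.2,0, 109,0,258,0,-4.2,0, 124,0,296,0,-4.2,0, 138,0,332,0,-4.2,0, 149,0,359,0,-4.2,0]'
python3 -m jog '[0,0,0,0,0,0, 0,0,0,0,0,0, 0,0,0,0,0,0, 0,0,0,0,0,0]'
python3 - <<'E'
from h import *
w=manip.camera("wrist"); save(w,"w15"); b=manip.camera("side")
Y=(0,255,255)
rs=rackseg()+box(-22,22,-105,-45,6,46)
overlay(w,[(frame(583.5,178.5,3.7),rs,Y)],0,0,640,480,1.25,"w15o")
overlay(b,[(frame(583.5,178.5,3.7),rs,Y)],260,230,160,200,3,"s15")
print(manip.read_state()["eef_pos"],manip.read_state()["eef_rot"])
E
```

```text
clock: 26.32
eef_pos: [582.6, 194.3, 163.6]
eef_rot: [-1.571, 0.003, 0.065]
wrist_force: [-0.5, -0.5, -2.2]
finger_gap: 59.5
clock: 26.65
eef_pos: [582.5, 190.3, 165.2]
eef_rot: [-1.571, 0.001, 0.063]
wrist_force: [-0.1, 0.4, -1.6]
finger_gap: 59.8
[582.79717431 190.38592381 165.82280658] [-1.57095430e+00  3.85767931e-04  6.26160069e-02]
```

View pics/w15o.png

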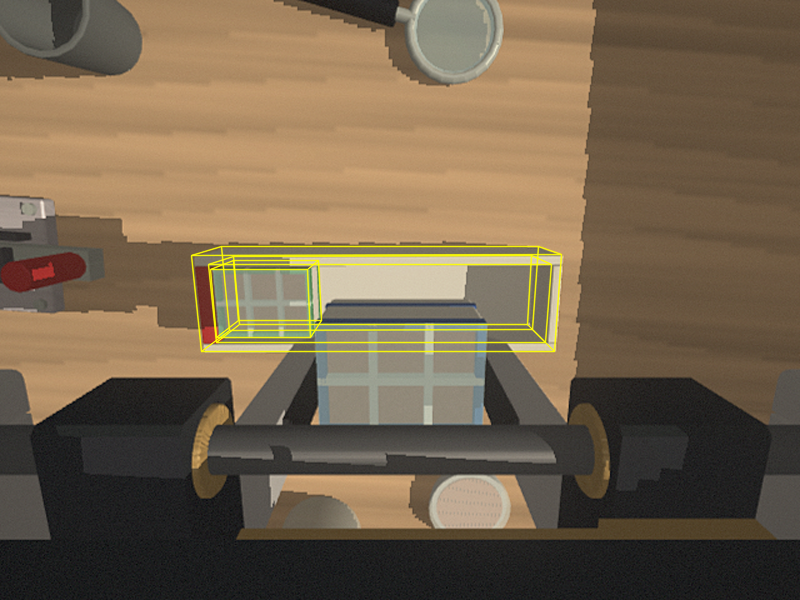

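View pics/s15.png

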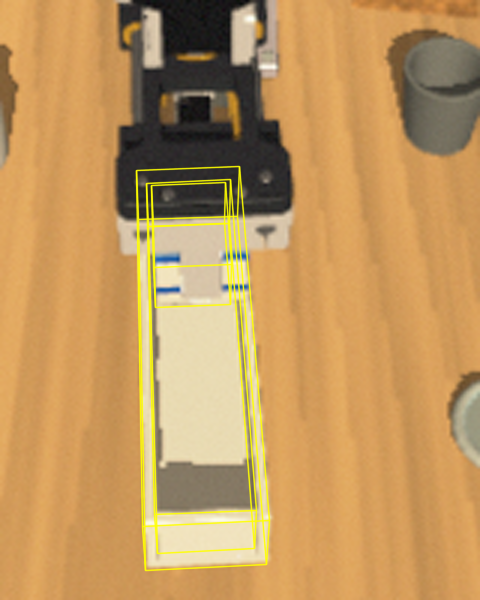

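```bash

python3 -m jog '[0.5,15,0,0,0,0, 0.5,40,0,0,0,0, 0.5,60,0,0,0,0, 0.5,72,0,0,0,0, 0.5,76,0,0,0,0, 0.5,76,0,0,0,0, 0.5,76,0,0,0,0]'
python3 - <<'E'
from h import *
np.set_printoptions(precision=1,suppress=True)
w=manip.camera("wrist"); b=manip.camera("side")
Y=(0,255,255);M=(255,0,255)
s=manip.read_state(); p=s["eef_pos"]; print(p,s["eef_rot"])
zb=p[2]-33.3; ya=np.degrees(s["eef_rot"][2])
fm=frame(p[0]-.6,p[1],ya)
rs=rackseg()
overlay(w,[(frame(583.5,178.5,3.7),rs,Y),(fm,box(-22,22,-30,30,zb,zb+40),M)],100,150,400,300,2,"w16")
overlay(b,[(frame(583.5,178.5,3.7),rs,Y),(fm,box(-22,22,-30,30,zb,zb+40),M)],285,270,100,150,4,"s16")
E
```

```text
clock: 27.33
eef_pos: [583.9, 191.4, 91.0]
eef_rot: [-1.571, -0.001, 0.064]
wrist_force: [-0.8, 0.3, -1.2]
finger_gap: 59.7
[584.  191.6  91.3] [-1.6 -0.   0.1]
```

View pics/w16.png

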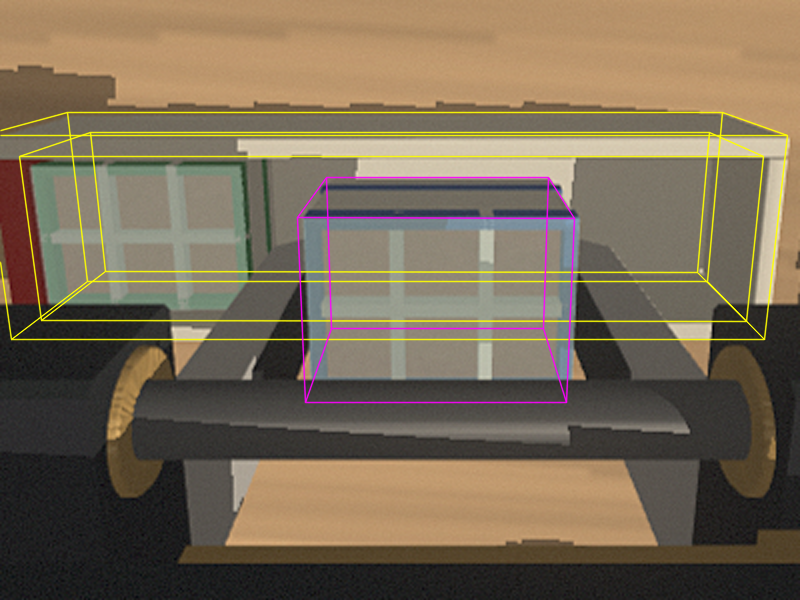

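View pics/s16.png

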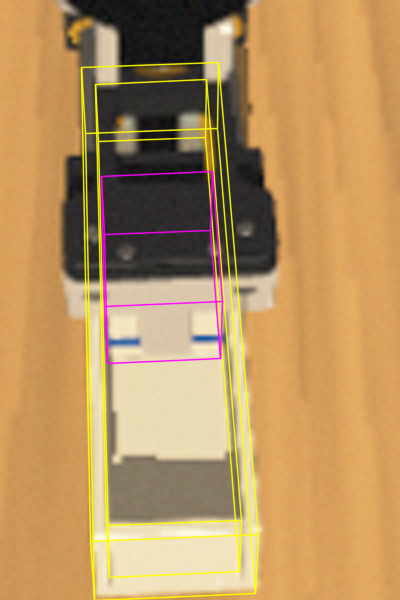

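```bash

python3 -m jog '[-0.3,4,0,0,0,0, -0.3,8,0,0,0,0, -0.3,12,0,0,0,0, -0.3,15,0,0,0,0, -0.3,18,0,0,0,0, -0.3,20,0,0,0,0, -0.3,20,0,0,0,0]'
python3 -m jog '[0,4,0,0,0,0, 0,8,0,0,0,0, 0,12,0,0,0,0, 0,14,0,0,0,0, 0,14,0,0,0,0]'
```

```text
clock: 28.02
eef_pos: [582.9, 191.4, 69.3]
eef_rot: [-1.571, 0.001, 0.064]
wrist_force: [-0.8, 0.4, -1.9]
finger_gap: 59.8
clock: 28.43
eef_pos: [582.8, 191.4, 55.2]
eef_rot: [-1.571, 0.001, 0.064]
wrist_force: [-0.3, -0.3, -1.6]
finger_gap: 60.0
```

```bash

python3 -m jog '[0,4,0,0,0,0, 0,8,0,0,0,0, 0,11,0,0,0,0, 0,13,0,0,0,0, 0,14,0,0,0,0, 0,14,0,0,0,0]'
python3 -m jog '[0,1,0,0,0,0, 0,1,0,0,0,0]'
python3 -m jog '[0,1,0,0,0,0, 0,1,0,0,0,0]'
```

```text
clock: 28.93
eef_pos: [583.1, 191.4, 41.7]
eef_rot: [-1.571, 0.0, 0.064]
wrist_force: [-0.2, -0.3, -2.1]
finger_gap: 59.9
clock: 29.1
eef_pos: [583.1, 191.5, 40.9]
eef_rot: [-1.571, -0.0, 0.064]
wrist_force: [0.1, -0.6, -2.2]
finger_gap: 59.8
clock: 29.27
eef_pos: [583.1, 191.5, 39.9]
eef_rot: [-1.571, 0.0, 0.064]
wrist_force: [-0.2, -0.0, -1.5]
finger_gap: 59.7
```

```bash

python3 -m jog '[0,0.6,0,0,0,0, 0,0.6,0,0,0,0]'
python3 -m jog '[0,0.6,0,0,0,0, 0,0.6,0,0,0,0]'
```

```text
clock: 29.43
eef_pos: [583.2, 191.5, 39.4]
eef_rot: [-1.571, -0.0, 0.064]
wrist_force: [-0.3, 0.5, -1.7]
finger_gap: 59.8
clock: 29.6
eef_pos: [583.3, 191.5, 39.4]
eef_rot: [-1.571, -0.0, 0.064]
wrist_force: [-2.2, -0.3, 5.0]
finger_gap: 60.1
```

```bash

python3 -m jog '[0,0,0,0,0,0, 0,0,0,0,0,0, 0,0,0,0,0,0, 0,0,0,0,0,0, 0,0,0,0,0,0]' 73 20
python3 -m jog '[0,-10,0,0,0,0, 0,-30,0,0,0,0, 0,-60,0,0,0,0, 0,-80,0,0,0,0, 0,-80,20,0,0,0, 0,-80,45,0,0,0, 0,-80,56,0,0,0, 0,-80,56,0,0,0, 0,-80,56,0,0,0]'
python3 -m jog '[0,0,0,0,0,0, 0,0,0,0,0,0, 0,0,0,0,0,0, 0,0,0,0,0,0, 0,0,0,0,0,0, 0,0,0,0,0,0, 0,0,0,0,0,0]' 0 20
python3 - <<'E'
from h import *
w=manip.camera("wrist"); save(w,"w17"); print(manip.read_state()["eef_pos"])
b=manip.camera("side"); overlay(b,[],260,230,160,200,3,"s17")
E
```

```text
clock: 30.02
eef_pos: [583.1, 191.5, 38.7]
eef_rot: [-1.571, -0.0, 0.064]
wrist_force: [-0.1, -0.7, -0.1]
finger_gap: 72.5
clock: 30.77
eef_pos: [579.4, 247.2, 118.7]
eef_rot: [-1.571, 0.0, 0.065]
wrist_force: [-0.4, 0.1, -0.4]
finger_gap: 72.9
clock: 31.35
eef_pos: [579.6, 247.2, 118.7]
eef_rot: [-1.571, 0.0, 0.064]
wrist_force: [0.1, 0.5, 0.2]
finger_gap: 29.5
[579.56461822 247.28060223 118.72455551]
```

View pics/w17.png

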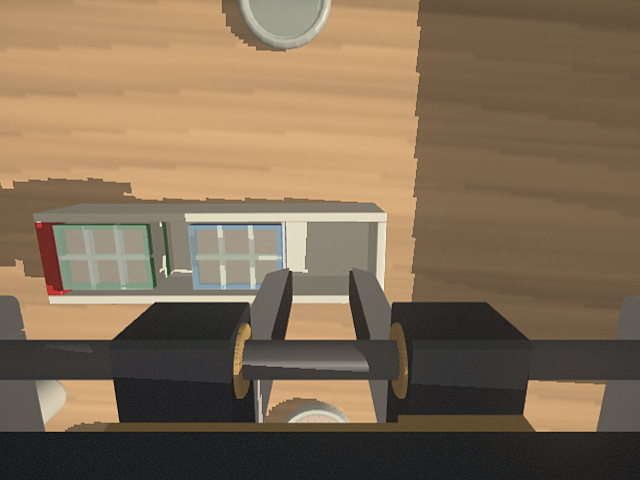

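Module A stands flat in the channel (blue rim at 190–285 × 223–290), with a gap to B. Next the closed fingers go down behind it and push.

```bash

python3 -m jog '[0,0,0,0,0,0, 0,0,0,0,0,0, 0,0,0,0,0,0, 0,0,0,0,0,0, 0,0,0,0,0,0, 0,0,0,0,0,0]' 0 20
python3 -m jog '[0,30,0,0,0,0, 0,55,0,0,0,0, 0,70,0,0,0,0, 0,78,0,0,0,0, 0,81,0,0,0,0, 0,81,0,0,0,0]'
python3 -m jog '[0,0,-5,0,0,0, 0,0,-10,0,0,0, 0,0,-15,0,0,0, 0,0,-20,0,0,0, 0,0,-25,0,0,0, 0,0,-29,0,0,0, 0,0,-33,0,0,0, 0,0,-36,0,0,0, 0,0,-38,0,0,0, 0,0,-38,0,0,0]'
python3 -m jog '[0,0,-1,0,0,0, 0,0,-2,0,0,0, 0,0,-2,0,0,0]'
python3 -m jog '[0,0,-1,0,0,0, 0,0,-1.5,0,0,0, 0,0,-1.5,0,0,0]'
```

```text
clock: 31.95
eef_pos: [579.6, 247.3, 118.8]
eef_rot: [-1.571, -0.0, 0.064]
wrist_force: [0.4, 0.0, -0.0]
finger_gap: 0.1
clock: 32.45
eef_pos: [579.6, 247.4, 37.8]
eef_rot: [-1.571, 0.0, 0.064]
wrist_force: [0.2, 0.5, -0.2]
finger_gap: 0.4
clock: 33.28
eef_pos: [582.0, 209.0, 37.7]
eef_rot: [-1.571, 0.0, 0.064]
wrist_force: [0.5, -0.2, 0.0]
finger_gap: 0.4
clock: 33.53
eef_pos: [582.1, 207.4, 37.7]
eef_rot: [-1.571, 0.0, 0.064]
wrist_force: [-0.3, 0.1, 0.5]
finger_gap: 0.5
clock: 33.78
eef_pos: [582.2, 206.0, 37.7]
eef_rot: [-1.571, 0.0, 0.064]
wrist_force: [-0.1, 1.3, 0.4]
finger_gap: 0.7
```

```bash

python3 -m jog '[0,0,-1,0,0,0, 0,0,-1.2,0,0,0, 0,0,-1.2,0,0,0]'
python3 -m jog '[0,0,-1,0,0,0, 0,0,-1.2,0,0,0, 0,0,-1.2,0,0,0]'
```

```text
clock: 34.03
eef_pos: [582.0, 205.9, 37.8]
eef_rot: [-1.569, -0.0, 0.064]
wrist_force: [-1.7, 8.7, -0.8]
finger_gap: 0.4
clock: 34.28
eef_pos: [582.0, 205.8, 37.9]
eef_rot: [-1.568, -0.0, 0.065]
wrist_force: [-1.9, 17.2, -0.4]
finger_gap: 0.2
```

```bash

python3 -m jog '[0,0,2,0,0,0, 0,0,10,0,0,0, 0,-30,14,0,0,0, 0,-70,14,0,0,0, 0,-110,14,0,0,0, 0,-150,14,0,0,0, 0,-180,40,0,0,0, 0,-180,75,0,0,0, 0,-180,75,0,0,0]'
python3 - <<'E'
from h import *
np.set_printoptions(precision=1,suppress=True)
w=manip.camera("wrist"); b=manip.camera("side"); a=manip.camera("scene")
Y=(0,255,255);M=(255,0,255)
f=frame(583.5,178.5,3.7)
ms=box(-22,22,-105,-45,6,46)+box(-22,22,-45,15,6,46)
overlay(w,[(f,ms,Y)],0,130,320,200,2.5,"w18")
overlay(b,[(f,ms,Y)],285,270,100,150,4,"s18")
save(a,"a18"); save(b,"b18")
for t in("glue","squeeze","jar","dish","magnifier","tweezers","cup"):
    for c in(a,b):
        q=manip.tip_of(t,c)
        if q: print(t,q[0]["score"],np.array(q[0]["xy"]))
E
```

```text
clock: 35.03
eef_pos: [577.2, 283.0, 220.0]
eef_rot: [-1.569, -0.004, 0.067]
wrist_force: [-0.7, -0.6, -1.1]
finger_gap: 0.5
glue 0.58 [300.4 316.8]
glue 0.61 [252.9 280.9]
squeeze 0.85 [200.5 297.7]
squeeze 0.8 [235.1 223.6]
jar 0.79 [339.2 366. ]
jar 0.69 [212.4 336.3]
dish 0.7 [417.7 384.6]
dish 0.79 [216.  393.3]
magnifier 0.65 [443.  242.7]
magnifier 0.65 [431.5 354.6]
tweezers 0.66 [269.1 334.9]
tweezers 0.8 [223.9 276.3]
cup 0.78 [357.8 216.5]
cup 0.82 [403.7 273.1]
```

View pics/w18.png

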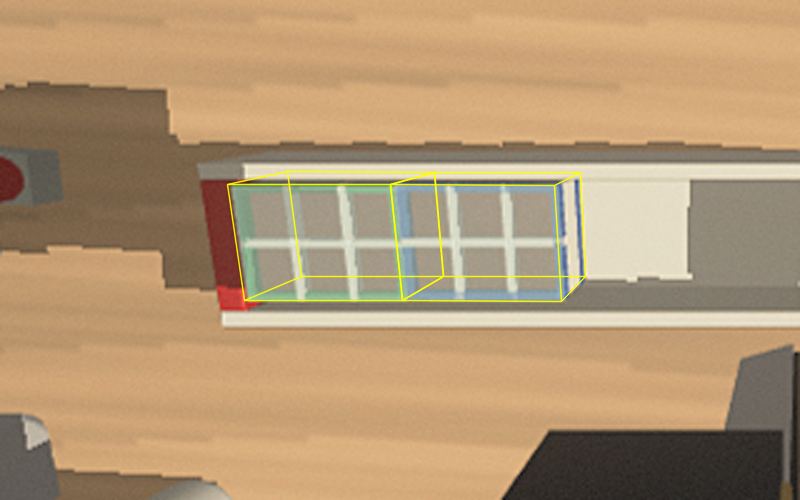

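View pics/s18.png

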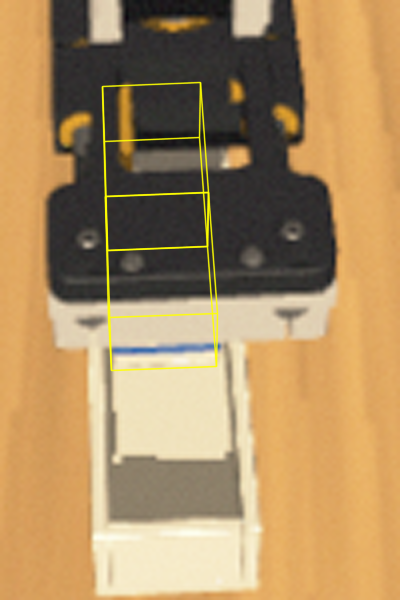

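View pics/b18.png

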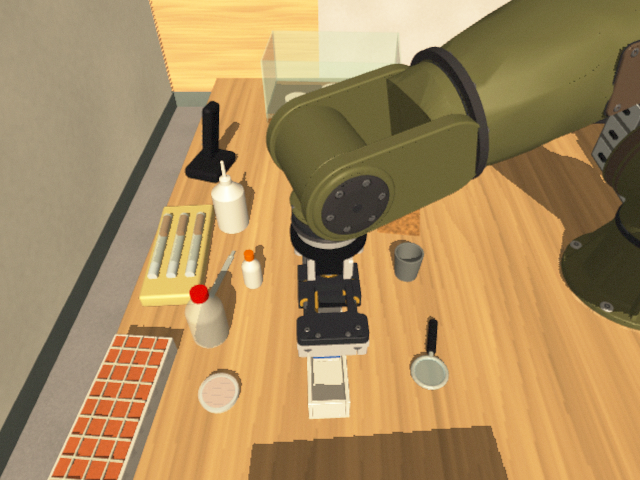

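The wrist view shows the green rim against the red stop and the blue rim touching the green one. Both match the predicted boxes to within about 1 mm, and the bystanders show no visible movement.

```bash

python3 -m jog '[0,0,0,0,0,0, 0,0,0,0,0,0, 0,0,0,0,0,0, 0,0,0,0,0,0]'
python3 -c "
from cell import manip
print(manip.sign_off())"
```

```text
clock: 36.22
eef_pos: [577.6, 278.4, 217.8]
eef_rot: [-1.571, -0.0, 0.064]
wrist_force: [-0.5, -0.0, -0.3]
finger_gap: 0.9
the job is handed in; nothing more can be done
None
```

The job is done and handed in at about 36 s of the 72 s allowed; `sign_off()` gave no verdict.

**What I did:**
1. I pushed the green module until it was solid against the red stop, reading 27 N at a TCP y of 146.0 mm.
2. I lifted the pawl by its knob to about 1 rad and pulled the bar back until it hit its end, about 45 mm.
3. I took the blue module out by its long sides, set it down in the middle of the cork mat and released it.
4. I took it again by its ends, lowered it onto the rack floor, released it, and pushed it against the green module with the fingers closed.

**Last checks:**
- **Modules:** the final push met solid resistance at TCP y = 205.9 mm. That is 59.9 mm past the first contact, which matches the 60 mm module length, so there is no measurable gap.
- **Pictures:** the last wrist view shows both modules flat, touching each other and the stop, within about 1 mm of where I predicted. The gripper hid most of the modules from the side camera, so only the blue module's outer end could be checked there.
- **Bystanders:** they appear at their starting places in the side view. The cup's network point in the scene camera was about 5 px off its first reading, and the jar's in the side view about 4 px. I took both for network noise or partial hiding by the arm.
- **Gripper:** it was clear of everything, with wrist force near zero.

**Disagreement:** the cameras differed by up to about 7 mm on the clamp's position along y. I settled on a compromise between them, and the grasps went as planned.

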